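Turn over a face-down framed print and show it on the easel

TASK

The framed print lies face down on the wooden riser: slide it out over an edge of the riser so you can get hold of it, turn it over, and stand it on the display easel, one long side down in the ledge behind the lip, leaning back on the rest, centred, picture showing. Do not drop the print or put it on the table, and leave the bottle, vase and tin standing where they are.

Things in the scene. Friction and masses are not known exactly. Their poses are not given: they have to be found in the camera images.
- frame: Flat framed print, 120 mm (x) by 180 mm (y) by 14 mm thick (z), 0.21 to 0.39 kg, dark wooden moulding; in effect a plain slab, same after a half turn about z. Origin: centre of the picture (front) face; +z points out of the cardboard back (back at z = +14 mm). It starts face down on the riser, z up. Too wide to grip across.
- riser: Fixed light-wood bench: flat top board 150 mm deep (x) by 250 mm wide (y), 18 mm thick, upper side 100 mm above the table. Open below to front and back save a cross rail 30 mm deep at x = 12 to 28 mm; side panels at y = +-110 mm. Origin at table height under the board's centre; the -x edge is on the robot's side. Nothing stands behind it.
- easel: Fixed wooden easel facing its +x, away from the robot. Origin at table height. Rest 150 mm wide (y), leaning back to -x at 55 degrees from level; its face starts at the ledge (x = 0, z = 22 mm) and runs 62 mm up the slope, so the frame's upper 58 mm stand free. Ledge square to the rest, 26 mm deep, then a lip 10 mm high. A strut and a 130 x 120 mm foot plate below.
- easel_seat (a point): Point on the easel where the frame's origin (centre of the picture face) lies when the frame is home: long side in the ledge, back flat on the rest, centred. At x = -22.9, z = +79.2 mm in the easel's frame.
- bottle: Green glass bottle, 56 mm across, 140 mm tall, standing on the table close beside the riser towards its -x end, on one side. Bystander. Origin: centre of its underside.
- vase: White vase, 58 mm across, 135 mm tall, standing on the table close beside the riser towards its -x end, on the other side. Bystander. Origin: centre of its underside.
- tin: Round tin, 56 mm across, 80 mm tall, standing on the table behind the easel (its -x side). Bystander. Origin: centre of its underside.
Not all that is in view belongs to the job. Of the things shaped like the frame, the wooden one is meant. Of the things that look like the easel, the larger one is meant.

How it is judged:
On the way:
1. the frame, still lying flat on the riser, sticks out past one of its edges by about 30 mm or more (angle between frame's own z axis and vertical below 0.15 rad and height (world z) of frame between 0.095 and 0.115 m and (x of frame in the frame of riser below -0.045 m or x of frame in the frame of riser above 0.045 m or y of frame in the frame of riser below -0.065 m or y of frame in the frame of riser above 0.065 m)), for 0.1 s.
At the end, for the whole second after the job is handed in: The frame rests released and still on the easel, picture outward and upward: its origin within 12 mm (fore-aft and height) and 25 mm (sideways) of easel_seat, leaning at the rest's angle within 7 degrees, long side along the ledge within 7 degrees (x of frame in the frame of easel between -0.035 and -0.011 m and y of frame in the frame of easel between -0.025 and 0.025 m and z of frame in the frame of easel between 0.067 and 0.091 m and angle between frame's own z axis and vertical between 2.05 and 2.31 rad and angle between the y axis of frame and the y axis of easel, either way round below 0.12 rad and linear speed of frame below 0.02 m/s and angular speed of frame below 0.1 rad/s); the robot touches nothing.
It fails at once if the frame is dropped to or put on the table (height (world z) of frame below 0.04 m).
It fails at once if the frame is let fall (faster than 1.5 m/s) (linear speed of frame above 1.5 m/s).
It fails at once if the bottle, vase or tin is shifted over 30 mm or tipped (distance of any of bottle, vase, tin from where it was at the start of the episode above 0.03 m or angle between any of bottle, vase, tin's own z axis and vertical above 0.4 rad).
It also fails if it takes over 64 s, if anything falls off the work surface, if the arm or the gripper's body presses on something with over 40 N, if the wrist force passes 120 N, or if a joint passes its speed limit or range.

ROBOT

A 6-joint arm with a two-finger parallel gripper is mounted at the origin on the work surface. World frame = base frame: x ahead of the robot, y to its left, z up, the work surface at z = 0. Lengths are in m, angles in rad, forces in N, time in s.
With the tool pointing down it reaches from about 0.35 to 0.725 m from the base axis. Payload 4.3 kg.
Tool frame: the origin (TCP) lies between the finger pads; the fingertips stand 11 mm ahead of it and the grasp point (between the pads) lies 8 mm behind it (r.tip_extent is the distance from the TCP to the fingertips, in m); z points along the fingers, y is the line along which they close (so a half turn about z gives the same grasp; the last joint's range is limited). The gripper opens to 85 mm and grips with 20 to 120 N. Pads are 22 mm wide; open, the fingers measure 114 mm over their backs; the gripper's body (76 mm by 85 mm) begins 54 mm behind the grasp point. The pads swing forward as they close: fully open they stand 13 mm farther back than shut.
Start: joints at [-1.374, 0.377, 0.081, 1.274, 0, 1.46], TCP at [0.174, -0.548, 0.242] pointing down, gripper open.
Joint ranges: [-2.72, 2.72], [-0.84, 1.66], [-1.02, 1.22], [-1.77, 2.12], [-1.37, 1.28], [-3.14, 3.14]. Speed limits (rad/s): [2.57, 2.57, 3.14, 3.14, 3.14, 3.14].

INTERFACE

Orientations are given as a 3x3 rotation matrix whose columns are the frame's x, y, z axes.
In Python, from plant import readout, eyes, r gives the robot as it stands. The module is installed in compiled form; this text tells all that it offers.
- The arm moves only by the tool step_arm, never from a script. Its argument "series" is a list of rows, each a list of 3 entries, a list of its own where there are three numbers: the turn, a rotation vector about the tool's x, y, z in rad, then the shift along the tool's x, y, z in m, then the finger opening in m, from 0 to 0.0854. In form: [[[rx, ry, rz], [tx, ty, tz], fingers], ...]. A call has 1 to 8 rows; each row is the pose to reach, as a shift and turn from the pose commanded when the call began, along the tool's axes at that moment; what a row does not reach only later rows make up. A row lasts 1/12 s, in which the tool goes at most 41.7 mm and 7.16 degrees, less where a joint would pass 70% of its speed; a pose out of reach is approached as far as the arm can. A call with a gripper value outside its range is refused whole. The fingers move at their own pace and stop on an object; the grip force is fixed at half the most. Time passes only in rows, so rows that repeat a pose let the fingers close. It gives the time, the measured TCP pose, the force, the opening and the grip force at its end, in the units of the state.
- readout.get_obs(): the state, without advancing time (a new reading comes with each control period).
- eyes.get_image(name): name is "side" or "top" or "wrist"; returns a dict with "pixels" (480x640x3 uint8, red, green, blue), "depth" (480x640 float32, m along the optical axis (not along the pixel's ray), 0 where there is no reading), "fovy" (degrees; the focal length in pixels is half the picture's height over the tangent of half this angle, whatever the lens; pixels are square), "cx", "cy" (the principal point, pixels), "k1" (the pictures are not rectified: a ray, as slopes to the right and down, at radius r is drawn at 1 + k1 r^2 times it, then the intrinsics apply), "rvec" (rotation vector, rad) and "tvec" (3), from world to camera coordinates, as OpenCV has them; the wrist camera has in their place "T_tool_cam" (4x4, takes a point from camera to tool coordinates, whose origin is the TCP and whose axes are the flange's). Camera axes: x right, y down, z forward; pixel columns grow to the right and rows downward; lengths in m; the calibration is good to about 2 mm. A picture is of the moment at which its call begins: read the wrist's pose just before it.
- r.close_job(): hands the job in; it is judged then, once.
The state is a dict: "clock": time; "joint_pos": joint angles; "qvel": joint speeds; "joint_torque": joint torques, N m; "tcp_pos": TCP position; "eef_rot": TCP orientation; "force": force on the tool from outside, world axes, zero at the start; "wrist_torque": the same for the moment, N m; "width": opening from 0.0 (shut) to 1.0 (fully open); "grip_force": force on a finger pad.
Only numpy, scipy, OpenCV 4.12 (cv2) and the standard library are available. Lean on these libraries where they do the work, as an engineer would, in place of code of your own. Each camera call takes 0.05 s, during which the arm holds its last target. There are 200 camera calls.

## Working session

There is one attempt and no reset: what is moved stays moved. The work goes in short steps, Python scripts to look and compute and a tool call to move; the robot and the scene stay as the last step left them, time stands still between calls to the robot, and variables do not carry over. Pictures are saved under pics/ and viewed, at most 10 in all, crops included, and the job is handed in when it is done.

Besides the shell and the picture viewer there is one more tool, called after "Call:" in YAML: its name, and indented under it one key for each argument. step_arm: Moves the arm, as the interface text tells. Its arguments: {"type":"object","properties":{"series":{"type":"array","items":{"type":"array"}}},"required":["series"]}

```bash
mkdir -p pics; cat > h.py <<'E'
import numpy as np, cv2
from plant import readout, eyes, r
from scipy.spatial.transform import Rotation as R
def cam(n):
    o=readout.get_obs(); d=eyes.get_image(n)
    if n=="wrist":
        T=np.eye(4);T[:3,:3]=o["eef_rot"];T[:3,3]=o["tcp_pos"];d["W"]=T@np.array(d["T_tool_cam"])
    else:
        A=R.from_rotvec(np.ravel(d["rvec"])).as_matrix();W=np.eye(4);W[:3,:3]=A.T;W[:3,3]=-A.T@np.ravel(d["tvec"]);d["W"]=W
    f=240/np.tan(np.radians(d["fovy"])/2)
    d["K"]=np.array([[f,0,d["cx"]],[0,f,d["cy"]],[0,0,1.]]);d["f"]=f
    return d
def rays(d,uv):
    # undistort: drawn = s(1+k1 r^2)
    uv=np.atleast_2d(uv).astype(float)
    p=cv2.undistortPoints(uv.reshape(-1,1,2),d["K"],np.array([d["k1"],0,0,0,0.])).reshape(-1,2)
    return np.c_[p,np.ones(len(p))]
def onplane(d,uv,z):
    D=rays(d,uv)@d["W"][:3,:3].T;o=d["W"][:3,3]
    return o+D*((z-o[2])/D[:,2])[:,None]
def pts(d):
    v,u=np.mgrid[:480,:640];p=rays(d,np.c_[u.ravel(),v.ravel()])*d["depth"].ravel()[:,None]
    P=p@d["W"][:3,:3].T+d["W"][:3,3];P[d["depth"].ravel()==0]=np.nan
    return P.reshape(480,640,3)
def save(d,n): cv2.imwrite(f"pics/{n}.png",cv2.cvtColor(d["pixels"],cv2.COLOR_RGB2BGR))
E
python3 - <<'E'
from h import *
for n in("top","side"):
    d=cam(n);save(d,n+"0");print(n,d["W"].round(3).tolist(),d["f"],d["k1"]);np.savez(f"{n}0",**{k:v for k,v in d.items()})
E
```

```text
top [[-0.003, -0.996, 0.084, 0.47], [-1.0, 0.002, -0.01, -0.016], [0.009, -0.084, -0.996, 1.071], [0.0, 0.0, 0.0, 1.0]] 476.47582085034674 -0.06803864495416613
side [[-0.942, -0.246, 0.227, 0.375], [-0.334, 0.694, -0.637, 0.55], [-0.001, -0.677, -0.736, 0.722], [0.0, 0.0, 0.0, 1.0]] 458.1830139760971 -0.0010848211160957276
```

View pics/top0.png

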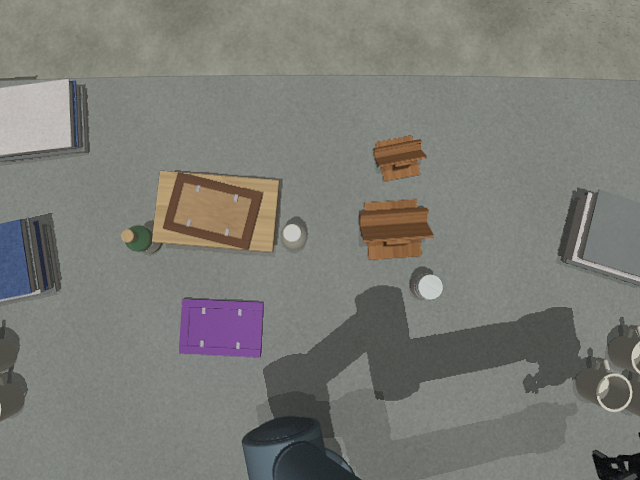

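View pics/side0.png

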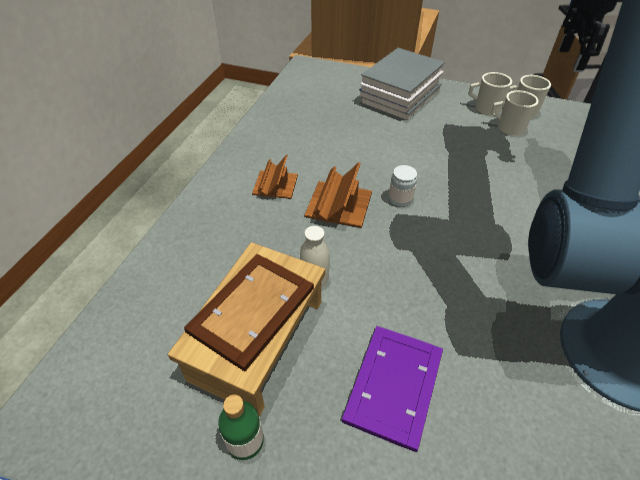

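The two look-alike pairs in the top view:
- **Frames:** the brown wooden one on the riser at (212,210), and a purple one on the table at (221,327). The brown one is meant because it is wooden and on the riser.
- **Easels:** the larger at (396,229), with the tin behind it, and the smaller at (400,157). The larger is meant.

The bottle is at (137,238), the vase at (292,233) and the tin at (429,287). I'll measure these and take one crop to confirm.

```bash
cat > m.py <<'E'
from h import *
d=dict(np.load("top0.npz"));P=pts(d)
hsv=cv2.cvtColor(d["pixels"],cv2.COLOR_RGB2HSV)
def rect(m,name):
    q=P[m][:,:2].astype(np.float32);c,s,a=cv2.minAreaRect(q*1000)
    print(name,m.sum(),np.round(c,1),np.round(s,1),round(a,2),"z",np.round(np.nanpercentile(P[m][:,2],[5,50,95]),4))
reg=np.zeros((480,640),bool);reg[160:262,150:283]=1
X=P[...,2]
top=reg&(X>0.09)&(X<0.13)
n,l,st,_=cv2.connectedComponentsWithStats(top.astype(np.uint8));top=l==1+np.argmax(st[1:,4]);rect(top,"riser")
dark=top&(hsv[...,2]<125)&(hsv[...,1]>80)
n,l,st,_=cv2.connectedComponentsWithStats(dark.astype(np.uint8));dk=l==1+np.argmax(st[1:,4])
rect(dk,"frame")
# contour/rays versions
for m,z,nm in((top,.1,"riser"),(dk,.114,"frame")):
    c=max(cv2.findContours(m.astype(np.uint8),0,1)[0],key=cv2.contourArea)
    w=onplane(d,c.reshape(-1,2),z)[:,:2].astype(np.float32)*1000
    print(nm,"ray",*[np.round(x,2) for x in cv2.minAreaRect(w)])
for nm,(u0,v0,u1,v1),lo in(("easelL",(350,190,440,265),.006),("easelS",(365,130,435,185),.006),("bottle",(115,215,155,255),.12),("vase",(278,215,310,255),.12),("tin",(405,260,448,302),.07)):
    m=np.zeros((480,640),bool);m[v0:v1,u0:u1]=1;m&=X>lo
    if nm[0]=="e":m&=hsv[...,1]>90
    rect(m,nm)
    if nm=="easelL":
        np.save("em",m)
        hi=m&(X>.03); Q=P[hi]
        # RANSAC plane
        rng=np.random.default_rng(0);best=0
        for _ in range(500):
            a=Q[rng.choice(len(Q),3,0)];k=np.cross(a[1]-a[0],a[2]-a[0]);k/=np.linalg.norm(k)+1e-9
            if abs(abs(k[2])-np.cos(np.radians(55)))>.1: continue
            i=abs((Q-a[0])@k)<.002
            if i.sum()>best:best=i.sum();I=i
        c=Q[I].mean(0);k=np.linalg.svd(Q[I]-c)[2][2];k*=np.sign(k[2])
        print("plane",best,c.round(4),k.round(3),"tilt",np.degrees(np.arccos(k[2])),"yaw",np.degrees(np.arctan2(k[1],k[0])))
        h=np.array([k[0],k[1]]);h/=np.linalg.norm(h);s=np.array([-h[1],h[0]])
        e=Q[I][:,:2]@s;print("side ext",np.percentile(e,[0,1,99,100]).round(4),"mid dir",s)
        # where plane crosses z=.022 => easel x=0
        rr=(c[:2]@h)+((c[2]-.022)*k[2]/np.hypot(k[0],k[1])); y=(e.min()+e.max())/2
        print("easel origin",(h*rr+s*y).round(4),"zrange plane",Q[I][:,2].min(),Q[I][:,2].max())
im=cv2.cvtColor(d["pixels"],cv2.COLOR_RGB2BGR)[120:370,110:450]
cv2.imwrite("pics/crop.png",cv2.resize(im,(800,588),interpolation=cv2.INTER_CUBIC))
E
python3 m.py
```

```text
riser 8637 [612.2 189.4] [251.5 150.1] 85.13 z [0.0978 0.1111 0.1155]
frame 2292 [611.7 193.8] [185.6 123.2] 75.64 z [0.109  0.1137 0.1167]
riser ray [611.96 188.47] [251.04 150.39] 85.05
frame ray [609.67 191.  ] [181.97 122.16] 75.83
easelL 3299 [ 582.3 -191.4] [128.6 149. ] 4.07 z [0.0071 0.0312 0.0705]
plane 869 [ 0.5711 -0.1913  0.0537] [0.809 0.058 0.585] tilt 54.21541353282627 yaw 4.100873167769873
side ext [-0.3064 -0.3046 -0.1594 -0.1582] mid dir [-0.07151264  0.99743969]
easel origin [ 0.5939 -0.1903] zrange plane 0.030130484098660038 0.07622253767753406
easelS 1371 [ 745.4 -205.6] [ 93.3 108.5] 11.32 z [0.0066 0.0242 0.0511]
bottle 173 [556.7 354.4] [24.7 26.5] 12.05 z [0.1284 0.1391 0.1418]
vase 241 [562.9  28.7] [31.7 32.4] 89.92 z [0.1326 0.1352 0.138 ]
tin 525 [ 454. -255.] [52.4 52.5] 56.09 z [0.0722 0.0803 0.0832]
```

```bash
ls pics
```

```text
crop.png
side0.png
top0.png
```

View pics/crop.png

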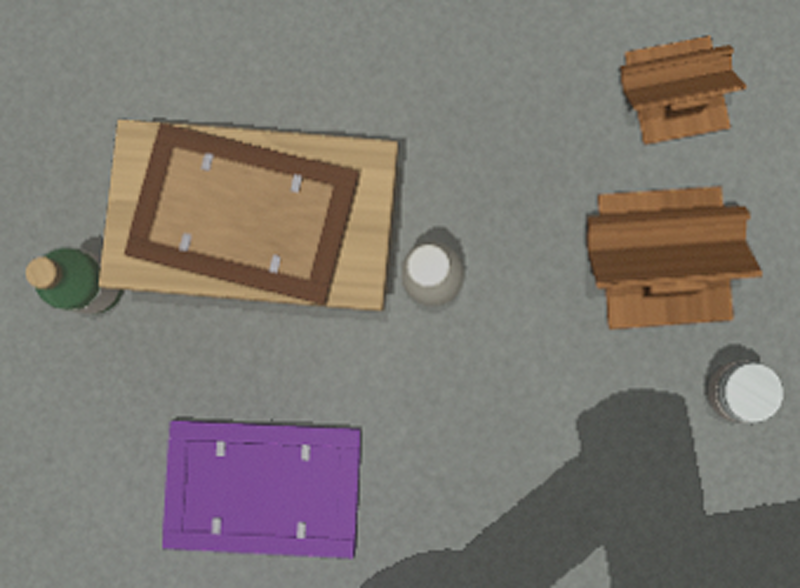

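The crop confirms both choices: the brown wooden frame is on the riser (crop 245,215), and the larger easel is at crop (675,255), with the purple frame and the smaller easel as decoys. The measured sizes match: riser 251x150, frame 182x122, easel rest 148 wide at 54°.

Next I'll read the tool axes and check reach.

```bash
python3 - <<'E'
from h import *
o=readout.get_obs()
for k in("clock","tcp_pos","eef_rot","joint_pos","width","force"):print(k,np.round(o[k],4).tolist())
print(r.tip_extent)
E
```

```text
clock 0.1
tcp_pos [0.1736, -0.5476, 0.2415]
eef_rot [[0.9533, 0.302, -0.0004], [0.302, -0.9533, 0.0018], [0.0002, -0.0018, -1.0]]
joint_pos [-1.3743, 0.378, 0.0798, 1.2744, -0.0, 1.4605]
width 0.9986
force [-0.215, 0.1177, -0.1331]
0.011
```

Call:
step_arm:
  series:
    - [[0,0,0],[0,0,-0.04],0.0854]
    - [[0,0,0],[0,0,-0.08],0.0854]
    - [[0,0,0],[0,0,-0.08],0.0854]

```text
clock: 0.35
tcp_pos: [0.174, -0.5499, 0.3291]
eef_rot: [[0.953, 0.302, 0.002], [0.302, -0.953, -0.009], [-0.001, 0.009, -1.0]]
force: [1.4, -0.7, 1.6]
width: 0.999
grip_force: 0.0
```

```bash
python3 - <<'E'
from h import *
o=readout.get_obs()
for k in("clock","tcp_pos","eef_rot","joint_pos","width","force"):print(k,np.round(o[k],4).tolist())
E
```

```text
clock 0.35
tcp_pos [0.174, -0.5499, 0.3291]
eef_rot [[0.9533, 0.302, 0.0018], [0.302, -0.9533, -0.0093], [-0.0011, 0.0094, -1.0]]
joint_pos [-1.3743, 0.3727, 0.297, 1.4856, -0.0, 1.4605]
width 0.9991
force [1.3589, -0.7042, 1.6279]
```

Call:
step_arm:
  series:
    - [[0,0.12,0],[0,0,0],0.0854]
    - [[0,0.24,0],[0,0,0],0.0854]
    - [[0,0.36,0],[0,0,0],0.0854]
    - [[0,0.36,0],[0,0,0],0.0854]

```text
clock: 0.68
tcp_pos: [0.1702, -0.5489, 0.3199]
eef_rot: [[0.893, 0.297, 0.338], [0.276, -0.955, 0.109], [0.355, -0.004, -0.935]]
force: [-1.0, 0.6, -0.0]
width: 1.002
grip_force: 0.0
```

```bash
python3 - <<'E'
from h import *
o=readout.get_obs()
for k in("clock","tcp_pos","eef_rot","joint_pos","width","force"):print(k,np.round(o[k],4).tolist())
E
```

```text
clock 0.6833
tcp_pos [0.1702, -0.5489, 0.3199]
eef_rot [[0.8932, 0.2968, 0.3377], [0.276, -0.9549, 0.1093], [0.3549, -0.0044, -0.9349]]
joint_pos [-1.561, 0.4317, 0.3095, 1.5614, 0.3456, 1.2604]
width 1.0016
force [-0.9788, 0.6228, -0.0405]
```

Call:
step_arm:
  series:
    - [[0,-0.12,0],[0,0,0],0.0854]
    - [[0,-0.24,0],[0,0,0],0.0854]
    - [[0,-0.36,0],[0,0,0],0.0854]
    - [[0,-0.36,0],[0,0,0],0.0854]

```text
clock: 1.02
tcp_pos: [0.1774, -0.5474, 0.3235]
eef_rot: [[0.952, 0.307, -0.002], [0.307, -0.952, -0.004], [-0.003, 0.003, -1.0]]
force: [1.0, 0.9, 0.0]
width: 0.998
grip_force: 0.0
```

Call:
step_arm:
  series:
    - [[-0.12,0,0],[0,0,0],0.0854]
    - [[-0.24,0,0],[0,0,0],0.0854]
    - [[-0.36,0,0],[0,0,0],0.0854]
    - [[-0.48,0,0],[0,0,0],0.0854]
    - [[-0.6,0,0],[0,0,0],0.0854]
    - [[-0.72,0,0],[0,0,0],0.0854]
    - [[-0.8,0,0],[0,0,0],0.0854]

```text
clock: 1.6
tcp_pos: [0.1734, -0.5461, 0.3216]
eef_rot: [[0.953, 0.21, 0.218], [0.302, -0.661, -0.687], [0.0, 0.721, -0.693]]
force: [0.2, -0.2, -1.4]
width: 0.999
grip_force: 0.0
```

```bash
python3 - <<'E'
from h import *
o=readout.get_obs()
for k in("clock","tcp_pos","eef_rot","joint_pos"):print(k,np.round(o[k],4).tolist())
E
```

```text
clock 1.6
tcp_pos [0.1734, -0.5461, 0.3216]
eef_rot [[0.9532, 0.2095, 0.2179], [0.3023, -0.6608, -0.687], [0.0001, 0.7208, -0.6932]]
joint_pos [-1.4414, -0.2436, -0.7356, 0.2819, 0.1278, 1.447]
```

Call:
step_arm:
  series:
    - [[-0.12,0,0],[0,0,0],0.0854]
    - [[-0.24,0,0],[0,0,0],0.0854]
    - [[-0.36,0,0],[0,0,0],0.0854]
    - [[-0.48,0,0],[0,0,0],0.0854]
    - [[-0.6,0,0],[0,0,0],0.0854]
    - [[-0.72,0,0],[0,0,0],0.0854]
    - [[-0.77,0,0],[0,0,0],0.0854]

```text
clock: 2.18
tcp_pos: [0.1926, -0.6191, 0.4121]
eef_rot: [[0.952, 0.072, 0.299], [0.308, -0.225, -0.925], [0.001, 0.972, -0.236]]
force: [0.9, -0.2, 1.0]
width: 1.002
grip_force: 0.0
```

```bash
python3 - <<'E'
from h import *
o=readout.get_obs()
for k in("clock","tcp_pos","eef_rot","joint_pos"):print(k,np.round(o[k],4).tolist())
E
```

```text
clock 2.1833
tcp_pos [0.1926, -0.6191, 0.4121]
eef_rot [[0.9515, 0.0716, 0.2992], [0.3076, -0.2249, -0.9245], [0.001, 0.9717, -0.236]]
joint_pos [-1.4566, -0.1954, -1.0194, -0.5811, 0.193, 1.5244]
```

Call:
step_arm:
  series:
    - [[0,0,0],[0,-0.04,0],0.0854]
    - [[0,0,0],[0,-0.08,0],0.0854]
    - [[0,0,0],[0,-0.12,0],0.0854]
    - [[0,0,0],[0,-0.14,0],0.0854]
    - [[0,0,0],[0,-0.14,0],0.0854]

```text
clock: 2.6
tcp_pos: [0.2015, -0.6561, 0.348]
eef_rot: [[0.951, 0.085, 0.298], [0.309, -0.267, -0.913], [0.002, 0.96, -0.28]]
force: [0.4, 0.4, -0.6]
width: 0.999
grip_force: 0.0
```

```bash
python3 - <<'E'
from h import *
o=readout.get_obs()
for k in("clock","tcp_pos","eef_rot","joint_pos"):print(k,np.round(o[k],4).tolist())
E
```

```text
clock 2.6
tcp_pos [0.2015, -0.6561, 0.348]
eef_rot [[0.9509, 0.0848, 0.2976], [0.3094, -0.2667, -0.9127], [0.002, 0.96, -0.2799]]
joint_pos [-1.4447, -0.0089, -1.0197, -0.7222, 0.1814, 1.5193]
```

```bash
cat > kin.py <<'E'
import numpy as np
from scipy.optimize import least_squares
from scipy.spatial.transform import Rotation as R
e=lambda a,t:R.from_euler(a,t).as_matrix()
Q=np.array([[-1.3743,.378,.0798,1.2744,0,1.4605],[-1.3743,.3727,.297,1.4856,0,1.4605],[-1.561,.4317,.3095,1.5614,.3456,1.2604],[-1.4414,-.2436,-.7356,.2819,.1278,1.447],[-1.4566,-.1954,-1.0194,-.5811,.193,1.5244],[-1.4447,-.0089,-1.0197,-.7222,.1814,1.5193]])
X=np.array([[.1736,-.5476,.2415],[.174,-.5499,.3291],[.1702,-.5489,.3199],[.1734,-.5461,.3216],[.1926,-.6191,.4121],[.2015,-.6561,.348]])
Z=np.array([[-.0004,.0018,-1],[.0018,-.0093,-1],[.3377,.1093,-.9349],[.2179,-.687,-.6932],[.2992,-.9245,-.236],[.2976,-.9127,-.2799]])
def fk(p,q,full=False):
    h,c2,L2,L3,d3,L4,L5=p
    A=e('z',q[0]);o=A@[0,0,h];A=A@e('y',q[1]);o=o+A@[c2,0,L2];el=o;A=A@e('y',-q[2]);o=o+A@[L3,0,d3];A=A@e('y',q[3]);wr=o;o=o+A@[L4,0,0];A=A@e('z',q[4]);o=o+A@[L5,0,0]
    A=A@e('x',q[5])
    return (o,A,el,wr) if full else (o,A)
P0=[.3,0,.35,.4,0,.05,.15]
def fit():
    return least_squares(lambda p:np.concatenate([fk(p,q)[0]-x for q,x in zip(Q,X)]+[1e-3*(np.array(p)-P0)]),P0)
if __name__=="__main__":
    s=fit();print(s.x.round(4),np.abs(s.fun[:18]).max())
    for q,z in zip(Q,Z):print((fk(s.x,q)[1][:,0]-z).round(3))
    print(fk(s.x,Q[3])[1].round(3))
E
python3 kin.py
```

```text
[ 0.2522  0.0068  0.495   0.3768  0.077  -0.1259  0.5617] 0.06226568395485825
[ 0. -0.  0.]
[ 0. -0.  0.]
[ 0. -0.  0.]
[ 0.  0. -0.]
[-0. -0. -0.]
[-0. -0. -0.]
[[ 0.218  0.209 -0.953]
 [-0.687 -0.661 -0.302]
 [-0.693  0.721 -0.   ]]
```

```bash
cat >> kin.py <<'E'
def fr(q):
    A=e('z',q[0]);B=A@e('y',q[1]);C=B@e('y',-q[2]);D=C@e('y',q[3]);E=D@e('z',q[4]);return A,B,C,D,E
def cols(q):
    A,B,C,D,E=fr(q)
    return np.c_[A[:,0],A[:,2],B[:,0],B[:,2],C[:,0],C[:,2],D[:,0],D[:,1],D[:,2],E[:,0],A[:,1]]
N="a h B0 B2 C0 C2 D0 D1 D2 E0 lat".split()
def lin(use):
    M=np.concatenate([cols(q)[:,use] for q in Q]);y=X.ravel()
    s=np.linalg.lstsq(M,y,rcond=None);return s[0],np.abs(M@s[0]-y).max(),np.linalg.svd(M)[1][-1]
if __name__=="__main__":
    for u in([1,3,4,9],[1,3,4,6,9],[0,1,3,4,9],[0,1,3,4,6,9],[0,1,2,3,4,9],[1,2,3,4,9],[1,3,4,5,9],[1,3,4,5,6,9],[0,1,3,4,5,6,9],[1,3,4,6,7,9],[1,3,4,8,9],[1,3,4,9,10],[0,1,2,3,4,5,6,9]):
        print([N[i] for i in u],*[np.round(t,4) for t in lin(u)])
E
python3 kin.py | tail -13
python3 - <<'E'
import sys;sys.path.insert(0,'.')
from h import *
o=readout.get_obs();print(o["joint_pos"],o["joint_torque"])
E
```

```text
['h', 'B2', 'C0', 'E0'] [0.3885 0.4603 0.414  0.4677] 0.0633 0.4216
['h', 'B2', 'C0', 'D0', 'E0'] [ 0.3931  0.4504  0.4172 -0.0999  0.5604] 0.0635 0.3171
['a', 'h', 'B2', 'C0', 'E0'] [-0.1158  0.4088  0.5284  0.5071  0.534 ] 0.0637 0.2033
['a', 'h', 'B2', 'C0', 'D0', 'E0'] [ 0.0235  0.3897  0.4351  0.3988 -0.1146  0.5606] 0.0634 0.0978
['a', 'h', 'B0', 'B2', 'C0', 'E0'] [-0.0771  0.3931 -0.0289  0.536   0.4916  0.5362] 0.0637 0.1751
['h', 'B0', 'B2', 'C0', 'E0'] [ 0.3714 -0.0555  0.5186  0.4441  0.5145] 0.0636 0.3011
['h', 'B2', 'C0', 'C2', 'E0'] [0.281  0.5008 0.386  0.0574 0.455 ] 0.0623 0.2209
['h', 'B2', 'C0', 'C2', 'D0', 'E0'] [ 0.2524  0.5019  0.381   0.0756 -0.1192  0.5616] 0.0622 0.2184
['a', 'h', 'B2', 'C0', 'C2', 'D0', 'E0'] [ 0.0165  0.2502  0.4911  0.3681  0.0755 -0.1294  0.5617] 0.0623 0.0978
['h', 'B2', 'C0', 'D0', 'D1', 'E0'] [0.3955 0.4481 0.4185 0.1584 0.0637 0.297 ] 0.0258 0.2068
['h', 'B2', 'C0', 'D2', 'E0'] [ 0.3388  0.5612  0.4203 -0.0466  0.5027] 0.064 0.2854
['h', 'B2', 'C0', 'E0', 'lat'] [0.3979 0.4419 0.4203 0.4521 0.042 ] 0.0311 0.4197
['a', 'h', 'B0', 'B2', 'C0', 'C2', 'D0', 'E0'] [ 0.0115  0.2507  0.0056  0.4887  0.3685  0.0767 -0.1319  0.5618] 0.0623 0.0977
[-1.44466415 -0.00893551 -1.01969904 -0.72220761  0.18140102  1.51933233] [-6.02613855e-02 -2.85140365e+01  2.75478923e+01 -8.67069662e+00
  2.01653475e-01 -4.06413339e-03]
```

```bash
cat > k2.py <<'E'
from kin import *
import itertools
def cols2(q):
    A,B,C,D,E=fr(q);return np.c_[cols(q),E[:,1],E[:,2]]
def run(use):
    M=np.concatenate([cols2(q)[:,use] for q in Q]);s=np.linalg.lstsq(M,X.ravel(),rcond=None)[0]
    return s,np.abs(M@s-X.ravel()).max()
N2=N+["E1","E2"]
res=[]
for k in(1,2,3):
  for ex in itertools.combinations([0,2,5,6,8,11,12],k):
    u=[1,3,4,9,10]+list(ex);s,m=run(u);res.append((m,[N2[i] for i in u],s.round(4)))
for t in sorted(res,key=lambda t:t[0])[:10]:print(t)
E
python3 k2.py
```

```text
(np.float64(3.688809924629055e-05), ['h', 'B2', 'C0', 'E0', 'lat', 'C2', 'D0', 'D2'], array([2.593e-01, 4.976e-01, 3.833e-01, 2.996e-01, 6.330e-02, 7.330e-02,
       1.380e-01, 2.000e-04]))
(np.float64(3.688809924629055e-05), ['h', 'B2', 'C0', 'E0', 'lat', 'C2', 'D0', 'E2'], array([2.593e-01, 4.976e-01, 3.833e-01, 2.996e-01, 6.330e-02, 7.330e-02,
       1.380e-01, 2.000e-04]))
(np.float64(5.7653266549717586e-05), ['h', 'B2', 'C0', 'E0', 'lat', 'B0', 'C2', 'D0'], array([2.596e-01, 4.976e-01, 3.834e-01, 2.996e-01, 6.330e-02, 2.000e-04,
       7.310e-02, 1.381e-01]))
(np.float64(5.907252306547317e-05), ['h', 'B2', 'C0', 'E0', 'lat', 'a', 'C2', 'D0'], array([0.2595, 0.4975, 0.3831, 0.2996, 0.0633, 0.0005, 0.073 , 0.138 ]))
(np.float64(6.163522113333819e-05), ['h', 'B2', 'C0', 'E0', 'lat', 'C2', 'D0'], array([0.2596, 0.4978, 0.3835, 0.2996, 0.0633, 0.073 , 0.1383]))
(np.float64(6.212177539266506e-05), ['h', 'B2', 'C0', 'E0', 'lat', 'C2', 'D0', 'E1'], array([ 0.2596,  0.4978,  0.3835,  0.2996,  0.0633,  0.073 ,  0.1383,
       -0.    ]))
(np.float64(0.008929737858169196), ['h', 'B2', 'C0', 'E0', 'lat', 'B0', 'D0', 'D2'], array([ 0.3538,  0.5091,  0.3961,  0.2984,  0.0635,  0.0554,  0.1514,
       -0.0553]))
(np.float64(0.008929737858169196), ['h', 'B2', 'C0', 'E0', 'lat', 'B0', 'D0', 'E2'], array([ 0.3538,  0.5091,  0.3961,  0.2984,  0.0635,  0.0554,  0.1514,
       -0.0553]))
(np.float64(0.011062226009953574), ['h', 'B2', 'C0', 'E0', 'lat', 'a', 'B0', 'C2'], array([0.2374, 0.4127, 0.2868, 0.3551, 0.0556, 0.1128, 0.0118, 0.0787]))
(np.float64(0.011139138786559588), ['h', 'B2', 'C0', 'E0', 'lat', 'a', 'C2', 'D2'], array([0.2244, 0.4119, 0.2865, 0.3555, 0.0555, 0.1135, 0.0889, 0.0092]))
```

FK is identified to 0.06 mm. Next is an IK reach scan of grasp directions and end poses.

```bash
cat > ik.py <<'E'
import numpy as np
from scipy.optimize import least_squares
from scipy.spatial.transform import Rotation as R
from kin import e
LO=np.array([-2.72,-.84,-1.02,-1.77,-1.37,-3.14])+.01;HI=np.array([2.72,1.66,1.22,2.12,1.28,3.14])-.01
def fk(q):
    A=e('z',q[0]);o=A@[0,.0633,.2596];B=A@e('y',q[1]);o=o+B@[0,0,.4978];C=B@e('y',-q[2]);o=o+C@[.3835,0,.073];D=C@e('y',q[3]);o=o+D@[.1383,0,0];E=D@e('z',q[4]);o=o+E@[.2996,0,0]
    F=E@e('x',q[5]);return o,np.c_[-F[:,2],F[:,1],F[:,0]]
def ik(p,M,seeds=6,q0=None,tol=2e-3):
    rng=np.random.default_rng(1);best=None
    S=[q0] if q0 is not None else []
    a=np.arctan2(p[1],p[0])
    S+=[np.clip([a+rng.uniform(-.7,.7),rng.uniform(-.3,1.3),rng.uniform(-1,.6),rng.uniform(-.5,2),rng.uniform(-1.3,1.2),rng.uniform(-3,3)],LO,HI) for _ in range(seeds)]
    for s in S:
        f=lambda q:(lambda o,A:np.r_[(o-p)*5,(A-M).ravel()])(*fk(q))
        z=least_squares(f,np.clip(s,LO+1e-6,HI-1e-6),bounds=(LO,HI),max_nfev=60)
        c=np.abs(z.fun).max()
        if best is None or c<best[0]:best=(c,z.x)
        if c<tol:break
    return best
def tool(psi,el,roll):  # tool z heading psi, elevation el; tool y = vertical rotated by roll about z
    z=np.array([np.cos(psi)*np.cos(el),np.sin(psi)*np.cos(el),np.sin(el)])
    y=np.array([0,0,1.])-z*z[2];y/=np.linalg.norm(y);x=np.cross(y,z)
    return np.c_[x,y,z]@e('z',roll)
E
cat > scan.py <<'E'
from ik import *
rc=np.array([.612,.1885]);rot=lambda l:rc+e('z',-np.radians(4.95))[:2,:2]@l
d=np.radians
for nm,l in(("-x edge",(-.085,0)),("-x edge,y-.06",(-.085,-.06)),("-x edge,y+.06",(-.085,.06)),("-y edge,x.04",(.04,-.14)),("+x strip,y-.07",(.10,-.07)),("+x strip,y.0",(.10,0))):
    for el in(0,-8,-15):
        out=[]
        for psi in range(-60,136,15):
            b=min((ik(np.r_[rot(np.array(l)),.107],tool(d(psi),d(el),rl),5) for rl in(0,np.pi)),key=lambda t:t[0])
            if b[0]<.01:out.append((psi,b[1].round(2).tolist()[4:]))
        print(nm,el,out)
E
time python3 scan.py
```

```text
-x edge 0 [(-60, [-1.32, -1.57]), (90, [1.26, 1.57])]
-x edge -8 [(-60, [-1.29, -2.08]), (90, [1.23, 1.98]), (105, [1.04, 1.81])]
-x edge -15 [(-60, [-1.22, -2.4]), (-45, [-1.31, -0.06]), (-30, [-1.18, -0.85]), (90, [1.18, -0.86]), (105, [1.01, 2.01]), (120, [0.83, -1.27])]
-x edge,y-.06 0 [(90, [1.15, -1.57])]
-x edge,y-.06 -8 [(-60, [-1.35, -2.25]), (90, [1.13, 1.88]), (105, [0.95, 1.77])]
-x edge,y-.06 -15 [(-60, [-1.27, 0.55]), (-45, [-1.29, -0.37]), (75, [1.25, 2.52]), (90, [1.09, -1.02]), (105, [0.92, -1.21]), (120, [0.75, 1.82])]
-x edge,y+.06 0 [(105, [1.15, 1.59])]
-x edge,y+.06 -8 [(-60, [-1.24, 1.15]), (-30, [-1.32, 2.16]), (105, [1.13, -1.27])]
-x edge,y+.06 -15 [(-60, [-1.18, 0.86]), (-45, [-1.3, -2.94]), (-30, [-1.23, 2.43]), (90, [1.25, -0.62]), (105, [1.09, 2.11]), (120, [0.91, -1.22])]
-y edge,x.04 0 []
-y edge,x.04 -8 [(-45, [-1.17, 1.91]), (45, [1.26, -2.03]), (90, [1.09, 1.84])]
-y edge,x.04 -15 [(-60, [-1.29, 2.79]), (-45, [-1.1, -1.01]), (45, [1.18, 0.87]), (75, [1.22, 2.4]), (90, [1.05, -1.09])]
+x strip,y-.07 0 [(-45, [-1.26, -1.57])]
+x strip,y-.07 -8 [(-45, [-1.22, -1.17]), (-30, [-0.91, 1.75]), (45, [1.09, 1.3])]
+x strip,y-.07 -15 [(-60, [-1.3, -0.18]), (-45, [-1.15, 2.22]), (-30, [-0.87, -1.25]), (45, [1.03, 1.1]), (60, [1.26, 0.58]), (90, [1.15, -0.93])]
+x strip,y.0 0 [(-45, [-1.35, 1.57])]
+x strip,y.0 -8 [(-45, [-1.31, 2.12]), (-30, [-1.02, -1.34]), (-15, [-0.67, -1.46]), (45, [0.96, 1.37]), (60, [1.26, 1.11])]
+x strip,y.0 -15 [(-60, [-1.31, -3.0]), (-45, [-1.22, 2.39]), (-30, [-0.97, 1.97]), (-15, [-0.64, 1.77]), (45, [0.91, 1.22]), (60, [1.18, 0.85]), (90, [1.22, 2.38])]
real	1m43.869s
user	1m43.973s
sys	0m0.195s
```

```bash
cat > scan2.py <<'E'
from ik import *
rc=np.array([.612,.1885]);rot=lambda l:rc+e('z',-np.radians(4.95))[:2,:2]@l
d=np.radians
rng=np.random.default_rng(0)
def best(p,M):
    b=(9,None)
    for k in range(12):
        s=[np.arctan2(p[1],p[0])-.35+rng.uniform(-.2,.2),rng.uniform(0,1.2),rng.uniform(-1,.5),rng.uniform(0,2),1.1,(1.57,-1.57)[k%2]]
        c=ik(p,M,0,np.array(s))
        if c[0]<b[0]:b=c
        if c[0]<.003:break
    return b
if __name__=="__main__":
  for l in((.10,-.07),(.10,-.10),(.07,-.12),(.04,-.14)):
    for el in(0,-5,-10):
        print(l,el,[(psi,)+(lambda b:(round(b[0],3),b[1].round(2).tolist()[1:5]))(best(np.r_[rot(np.array(l)),.107],tool(d(psi),d(el),0))) for psi in(78,85,92,100)])
  # final at easel: frame y along easel y (heading 94), back z=(-.819,0,-.574)
  ye=d(94.1);seat=np.r_[np.array([.5939,-.1903])+e('z',d(4.1))[:2,:2]@[-.0229,0],.0792]
  E3=e('z',d(4.1));n=E3@[-.819,0,-.574]
  for s in(1,-1):
    z=E3@[0,1,0];y=s*n;M=np.c_[np.cross(y,z),y,z]
    for up in(0,.03,.1):
      p=seat-z*.065+E3@[-.574*.03,0,.819*.03]+[0,0,up];b=best(p,M);print("end",s,up,p.round(3),round(b[0],3),b[1].round(2))
E
time python3 scan2.py
```

```text
(0.1, -0.07) 0 [(78, np.float64(0.11), [1.34, 0.63, 2.11, 1.27]), (85, np.float64(0.098), [1.35, 0.65, 2.11, 1.27]), (92, np.float64(0.113), [1.35, 0.68, 2.11, 1.25]), (100, np.float64(0.16), [1.35, 0.75, 2.11, 1.17])]
(0.1, -0.07) -5 [(78, np.float64(0.099), [1.28, 0.58, 1.96, 1.27]), (85, np.float64(0.019), [1.35, 0.69, 2.11, 1.27]), (92, np.float64(0.057), [1.36, 0.75, 2.11, 1.21]), (100, np.float64(0.109), [1.36, 0.81, 2.11, 1.13])]
(0.1, -0.07) -10 [(78, np.float64(0.048), [1.09, 0.33, 1.53, 1.27]), (85, np.float64(0.0), [1.24, 0.57, 1.88, 1.25]), (92, np.float64(0.012), [1.36, 0.82, 2.11, 1.17]), (100, np.float64(0.074), [1.36, 0.87, 2.11, 1.09])]
(0.1, -0.1) 0 [(78, np.float64(0.089), [1.34, 0.61, 2.11, 1.27]), (85, np.float64(0.093), [1.34, 0.63, 2.11, 1.27]), (92, np.float64(0.124), [1.35, 0.68, 2.11, 1.22]), (100, np.float64(0.171), [1.35, 0.74, 2.11, 1.14])]
(0.1, -0.1) -5 [(78, np.float64(0.069), [1.31, 0.6, 2.03, 1.27]), (85, np.float64(0.022), [1.35, 0.67, 2.11, 1.26]), (92, np.float64(0.07), [1.35, 0.74, 2.11, 1.18]), (100, np.float64(0.12), [1.35, 0.8, 2.11, 1.1])]
(0
[... 1334 characters left out ...]
0 [(78, np.float64(0.0), [1.1, 0.21, 1.7, 1.23]), (85, np.float64(0.0), [1.2, 0.41, 1.92, 1.14]), (92, np.float64(0.0), [1.3, 0.62, 2.1, 1.05]), (100, np.float64(0.05), [1.3, 0.68, 2.11, 0.97])]
end 1 0 [ 0.559 -0.258  0.104] 0.324 [-0.89  1.3   0.63  2.11  0.79  2.77]
end 1 0.03 [ 0.559 -0.258  0.134] 0.337 [-0.89  1.24  0.59  2.11  0.79  2.78]
end 1 0.1 [ 0.559 -0.258  0.204] 0.376 [-0.9   1.12  0.52  2.11  0.82  2.81]
end -1 0 [ 0.559 -0.258  0.104] 0.324 [-0.89  1.3   0.63  2.11  0.79 -0.38]
end -1 0.03 [ 0.559 -0.258  0.134] 0.337 [-0.89  1.24  0.59  2.11  0.79 -0.36]
end -1 0.1 [ 0.559 -0.258  0.204] 0.376 [-0.9   1.12  0.52  2.11  0.82 -0.33]
real	0m18.406s
user	0m18.720s
sys	0m0.113s
```

```bash
cat > scan3.py <<'E'
from ik import *
d=np.radians
rc=np.array([.612,.1885]);RY=d(-4.95)
E3=e('z',d(4.1));seat=np.r_[.5939,-.1903,0]+E3@[-.0229,0,.0792]
nz=E3@[-.819,0,-.574]
def best(p,M,q5,h0,n=10):
    rng=np.random.default_rng(0);b=(9,None)
    for k in range(n):
        s=np.array([h0+rng.uniform(-.2,.2),rng.uniform(0,1.2),rng.uniform(-1,.5),rng.uniform(0,2),q5,rng.uniform(-2.5,2.5)])
        c=ik(p,M,0,s)
        if c[0]<b[0]:b=c
        if c[0]<.003:break
    return b
def Tf(F,o,beta,g,roll,el=0):   # tool pose for frame rot F, origin o
    z=np.array([np.sin(beta),np.cos(beta),0]);y=np.array([0,0,1.])*roll
    M=np.c_[np.cross(y,z),y,z]@e('x',el*roll) 
    return o+F@(np.array(g)+.008*z),F@M
if __name__=="__main__":
  c=np.r_[rc+e('z',RY)[:2,:2]@[.05,-.065],.1]
  for om in(0,8):
   for beta in(25,35,45,60):
    g=(.03,-.07,.007)
    for roll in(1,-1):
      out=[]
      for el in(0,-5,-9):
        p,M=Tf(e('z',d(om)),c,d(beta),g,roll,d(el)); assert el==0 or abs(np.degrees(np.arcsin(M[2,2]))-el)<.1,M
        b=best(p,M,1.1,np.arctan2(p[1],p[0])-.3);out.append((el,round(b[0],3),b[1].round(2).tolist() if el==-5 else round(b[1][5],2)))
      print("om",om,"beta",beta,"roll",roll,out)
  y=-(E3@[0,1,0]);F=np.c_[np.cross(y,nz),y,nz]
  for beta in(25,35,45,60):
    for roll in(1,-1):
      for up in(0,.08):
        p,M=Tf(F,seat+[0,0,up],d(beta),(.03,-.07,.007),roll);b=best(p,M,-1.1,np.arctan2(p[1],p[0])+.3,14)
        print("end beta",beta,roll,up,p.round(3),round(b[0],3),b[1].round(2).tolist())
E
python3 scan3.py
```

```text
Traceback (most recent call last):
  File "scan3.py", line 26, in <module>
    p,M=Tf(e('z',d(om)),c,d(beta),g,roll,d(el)); assert el==0 or abs(np.degrees(np.arcsin(M[2,2]))-el)<.1,M
                                                        ^^^^^^^^^^^^^^^^^^^^^^^^^^^^^^^^^^^^^^^^^^^^^^^^^
AssertionError: [[-0.90630779 -0.03683361  0.42101007]
 [ 0.42261826 -0.07898993  0.90285901]
 [ 0.          0.9961947   0.08715574]]
```

```bash
sed -i "s/e('x',el\*roll)/e('x',-el*roll)/" scan3.py; time timeout 500 python3 scan3.py
```

```text
om 0 beta 25 roll 1 [(0, np.float64(0.216), np.float64(1.48)), (-5, np.float64(0.199), [-0.46, 0.83, -0.11, 0.88, 1.27, -0.26]), (-9, np.float64(0.139), np.float64(-0.09))]
om 0 beta 25 roll -1 [(0, np.float64(0.216), np.float64(-1.66)), (-5, np.float64(0.199), [-0.46, 0.83, -0.11, 0.88, 1.27, 2.88]), (-9, np.float64(0.139), np.float64(3.05))]
om 0 beta 35 roll 1 [(0, np.float64(0.087), np.float64(1.47)), (-5, np.float64(0.07), [-0.43, 0.83, -0.84, -1.23, 1.27, 1.13]), (-9, np.float64(0.043), np.float64(0.84))]
om 0 beta 35 roll -1 [(0, np.float64(0.087), np.float64(-1.67)), (-5, np.float64(0.07), [-0.43, 0.83, -0.84, -1.23, 1.27, -2.01]), (-9, np.float64(0.043), np.float64(-2.3))]
om 0 beta 45 roll 1 [(0, np.float64(0.042), np.float64(1.45)), (-5, np.float64(0.0), [-0.44, 0.93, -0.91, -1.59, 1.21, 1.33]), (-9, np.float64(0.0), np.float64(1.17))]
om 0 beta 45 roll -1 [(0, np.float64(0.042), np.float64(-1.69)), (-5, np.float64(0.0), [-0.44, 0.93, -0.91, -1.59, 1.21, -1.81]), (-9, np.float64(0.0), np.float64(-1.97))]
om 0 beta 60 roll 1 [(0, np.float64(0.109), np.float64(1.42)), (-5, n
[... 2352 characters left out ...]
1 -0.127  0.046] 0.0 [0.03, 0.49, -0.93, -0.5, -0.76, -1.62]
end beta 45 1 0.08 [ 0.581 -0.127  0.126] 0.0 [0.03, 0.3, -0.87, -0.25, -0.76, -1.62]
end beta 45 -1 0 [ 0.581 -0.127  0.046] 0.0 [0.03, 0.49, -0.93, -0.5, -0.76, 1.52]
end beta 45 -1 0.08 [ 0.581 -0.127  0.126] 0.0 [0.03, 0.3, -0.87, -0.25, -0.76, 1.52]
end beta 60 1 0 [ 0.582 -0.125  0.045] 0.0 [-0.12, 0.37, -0.99, -0.48, -0.41, -1.74]
end beta 60 1 0.08 [ 0.582 -0.125  0.125] 0.0 [-0.12, 0.18, -0.91, -0.2, -0.41, -1.74]
end beta 60 -1 0 [ 0.582 -0.125  0.045] 0.0 [-0.12, 0.37, -0.99, -0.48, -0.41, 1.4]
end beta 60 -1 0.08 [ 0.582 -0.125  0.125] 0.0 [-0.12, 0.18, -0.91, -0.2, -0.41, 1.4]
real	0m16.153s
user	0m16.705s
sys	0m0.077s
```

```bash
cat > scan4.py <<'E'
from ik import *
from scan3 import best,E3,seat,nz,rc,RY
d=np.radians
def Tf(F,o,skew,g,roll,el=0): # tool z = frame +x turned by skew about frame z, el about tool x
    z=np.array([np.cos(skew),np.sin(skew),0]);y=np.array([0,0,1.])*roll
    M=np.c_[np.cross(y,z),y,z]@e('x',-el*roll)
    return o+F@(np.array(g)+.008*z),F@M
if __name__=="__main__":
  om=-14.2;lc=np.array([-.058,.012])
  c=np.r_[rc+e('z',RY)[:2,:2]@lc,.1]
  for gy in(-.03,0.,.03):
   for el in(-8,-12,-16,-20):
    out=[]
    for psi in(-50,-40,-30,-20,-10,0,45,60):
      p,M=Tf(e('z',d(om)),c,d(psi-om),(-.045,gy,.007),1,d(el))
      b=best(p,M,-1.1 if psi<40 else 1.1,np.arctan2(p[1],p[0])+(.3 if psi<40 else -.3),8);out.append((psi,round(float(b[0]),3)))
    print(gy,el,out)
  y=(E3@[0,1,0])
  for s in(-1,):
    y=s*(E3@[0,1,0]);F=np.c_[np.cross(y,nz),y,nz]
    print(F[:,0])
    for sk in(-40,-25,-10,0,20):
      p,M=Tf(F,seat,d(sk),(-.045,0,.007),1);b=best(p,M,0,np.arctan2(p[1],p[0]),14)
      print("end",sk,p.round(3),round(float(b[0]),3),b[1].round(2).tolist())
E
time timeout 500 python3 scan4.py
```

```text
-0.03 -8 [(-50, 0.037), (-40, 0.032), (-30, 0.055), (-20, 0.153), (-10, 0.251), (0, 0.341), (45, 0.224), (60, 0.131)]
-0.03 -12 [(-50, 0.0), (-40, 0.0), (-30, 0.04), (-20, 0.135), (-10, 0.228), (0, 0.305), (45, 0.216), (60, 0.065)]
-0.03 -16 [(-50, 0.0), (-40, 0.0), (-30, 0.025), (-20, 0.115), (-10, 0.202), (0, 0.266), (45, 0.201), (60, 0.053)]
-0.03 -20 [(-50, 0.0), (-40, 0.0), (-30, 0.01), (-20, 0.095), (-10, 0.174), (0, 0.225), (45, 0.182), (60, 0.041)]
0.0 -8 [(-50, 0.021), (-40, 0.049), (-30, 0.02), (-20, 0.116), (-10, 0.212), (0, 0.302), (45, 0.253), (60, 0.116)]
0.0 -12 [(-50, 0.0), (-40, 0.0), (-30, 0.004), (-20, 0.098), (-10, 0.19), (0, 0.271), (45, 0.235), (60, 0.089)]
0.0 -16 [(-50, 0.0), (-40, 0.0), (-30, 0.0), (-20, 0.079), (-10, 0.166), (0, 0.236), (45, 0.213), (60, 0.077)]
0.0 -20 [(-50, 0.0), (-40, 0.0), (-30, 0.0), (-20, 0.061), (-10, 0.141), (0, 0.2), (45, 0.19), (60, 0.06)]
0.03 -8 [(-50, 0.008), (-40, 0.062), (-30, 0.0), (-20, 0.077), (-10, 0.174), (0, 0.27), (45, 0.259), (60, 0.118)]
0.03 -12 [(-50, 0.0), (-40, 0.0), (-30, 0.0), (-20, 0.059), (-10, 0.152), (0, 0.235), (45, 0.237), (60, 0.111)]
0.03 -16 [(-50, 0.0), (-40, 0.0), (-30, 0.0), (-20, 0.042), (-10, 0.129), (0, 0.203), (45, 0.212), (60, 0.092)]
0.03 -20 [(-50, 0.0), (-40, 0.0), (-30, 0.0), (-20, 0.024), (-10, 0.106), (0, 0.171), (45, 0.186), (60, 0.072)]
[ 0.57253101  0.04103953 -0.819     ]
end -40 [ 0.543 -0.189  0.107] 0.0 [-0.85, 0.67, -0.15, 1.14, 0.83, -2.89]
end -25 [ 0.543 -0.191  0.106] 0.0 [-0.81, 0.43, -0.44, 0.7, 0.73, -2.59]
end -10 [ 0.544 -0.192  0.106] 0.0 [-0.73, 0.25, -0.68, 0.32, 0.56, -2.34]
end 0 [ 0.544 -0.194  0.105] 0.0 [-0.65, 0.17, -0.81, 0.11, 0.39, -2.2]
end 20 [ 0.544 -0.197  0.106] 0.0 [-0.44, 0.12, -0.99, -0.23, -0.04, -1.98]
real	0m19.893s
user	0m20.149s
sys	0m0.147s
```

Chosen plan:
1. Pull the frame over the robot-side (-x) edge with both open fingers, from behind.
2. Grip that long side with the tool heading about -33° and about 10° down.
3. Roll 180° and stand the frame on the easel. IK says both the grasp and the end pose are reachable.

Next is the planner helper and the move above the frame.

```bash
cat > plan.py <<'E'
from ik import *
from plant import readout
d=np.radians
def down(h):  # tool down, tool y heading h(deg)
    y=np.array([np.cos(d(h)),np.sin(d(h)),0]);z=np.array([0,0,-1.]);return np.c_[np.cross(y,z),y,z]
def plan(W):
    o=readout.get_obs();p,M=np.array(o["tcp_pos"]),np.array(o["eef_rot"]);q=np.array(o["joint_pos"])
    for P,N in W:
        rv=R.from_matrix(M.T@N).as_rotvec();sh=M.T@(np.array(P)-p)
        c,q=ik(np.array(P),N,4,q)
        n=int(np.ceil(max(np.degrees(np.linalg.norm(rv))/7.1,np.linalg.norm(sh)*1000/41)))
        print("rv",rv.round(3).tolist(),"sh",sh.round(4).tolist(),"rows",n,"ikerr",round(float(c),4),"q",q.round(2).tolist())
        p,M=np.array(P),N
def now():
    o=readout.get_obs();print("now",round(float(o["clock"]),2),*[np.round(o[k],4).tolist() for k in("tcp_pos","force","joint_pos")],"width",round(float(o["width"]),3));return o
E
python3 - <<'E'
from plan import *
now()
plan([((.3,-.48,.32),down(-72)),((.45,-.25,.32),down(-72)),((.5,-.1,.32),down(-22)),((.56,.05,.30),down(28)),((.61,.191,.25),down(75.8))])
E
```

```text
now 2.6 [0.2015, -0.6561, 0.348] [0.399, 0.4113, -0.5813] [-1.4447, -0.0089, -1.0197, -0.7222, 0.1814, 1.5193] width 0.999
rv [1.287, -0.002, -0.001] sh [0.1481, -0.0655, -0.1235] rows 11 ikerr 0.0 q [-1.12, 0.36, 0.25, 1.46, 0.0, 1.7]
rv [0.0, 0.0, 0.0] sh [0.2137, -0.1724, 0.0] rows 7 ikerr 0.0 q [-0.63, 0.25, 0.1, 1.42, 0.0, 2.2]
rv [0.0, 0.0, -0.873] sh [0.0939, -0.1272, 0.0] rows 8 ikerr 0.0 q [-0.32, 0.23, 0.08, 1.42, 0.0, 1.63]
rv [0.0, 0.0, -0.873] sh [0.1616, -0.0006, 0.02] rows 8 ikerr 0.0 q [-0.02, 0.35, 0.18, 1.41, 0.0, 1.06]
rv [0.0, 0.0, -0.834] sh [0.101, 0.1103, 0.05] rows 7 ikerr 0.0 q [0.2, 0.52, 0.32, 1.37, 0.0, 0.45]
```

Call:
step_arm:
  series:
    - [[0.7,0,0],[0.08,-0.035,-0.07],0.0854]
    - [[0.7,0,0],[0.08,-0.035,-0.07],0.0854]
    - [[0.7,0,0],[0.08,-0.035,-0.07],0.0854]
    - [[0.7,0,0],[0.08,-0.035,-0.07],0.0854]
    - [[0.7,0,0],[0.08,-0.035,-0.07],0.0854]
    - [[0.7,0,0],[0.08,-0.035,-0.07],0.0854]

```text
clock: 3.1
tcp_pos: [0.2545, -0.5554, 0.3348]
eef_rot: [[0.95, 0.226, 0.214], [0.311, -0.699, -0.643], [0.005, 0.678, -0.735]]
force: [0.7, -1.5, -0.2]
width: 0.997
grip_force: 0.0
```

```bash
python3 - <<'E'
from plan import *
now()
plan([((.38,-.38,.32),down(-72)),((.47,-.18,.32),down(-22)),((.54,.0,.30),down(28)),((.61,.191,.25),down(75.8)),((.61,.191,.14),down(75.8))])
E
```

```text
now 3.1 [0.2545, -0.5554, 0.3348] [0.7174, -1.5178, -0.1982] [-1.2428, -0.1359, -0.573, 0.3886, -0.0044, 1.5823] width 0.997
rv [0.745, -0.005, 0.001] sh [0.1738, -0.1044, -0.0751] rows 7 ikerr 0.0 q [-0.9, 0.29, 0.16, 1.44, 0.0, 1.92]
rv [0.0, 0.0, -0.873] sh [0.1474, -0.1624, 0.0] rows 8 ikerr 0.0 q [-0.49, 0.22, 0.07, 1.41, 0.0, 1.46]
rv [0.0, 0.0, -0.873] sh [0.1931, -0.0025, 0.02] rows 8 ikerr 0.0 q [-0.12, 0.3, 0.12, 1.39, 0.0, 0.96]
rv [0.0, 0.0, -0.834] sh [0.1358, 0.1515, 0.05] rows 7 ikerr 0.0 q [0.2, 0.52, 0.32, 1.37, 0.0, 0.45]
rv [0.0, 0.0, 0.0] sh [0.0, 0.0, 0.11] rows 3 ikerr 0.0 q [0.2, 0.55, 0.09, 1.11, 0.0, 0.45]
```

Call:
step_arm:
  series:
    - [[0.745,0,0],[0.174,-0.104,-0.075],0.0854]
    - [[0.745,0,0],[0.174,-0.104,-0.075],0.0854]
    - [[0.745,0,0],[0.174,-0.104,-0.075],0.0854]
    - [[0.745,0,0],[0.174,-0.104,-0.075],0.0854]
    - [[0.745,0,0],[0.174,-0.104,-0.075],0.0854]
    - [[0.745,0,0],[0.174,-0.104,-0.075],0.0854]
    - [[0.745,0,0],[0.174,-0.104,-0.075],0.0854]

```text
clock: 3.68
tcp_pos: [0.3824, -0.3833, 0.3166]
eef_rot: [[0.95, 0.312, 0.0], [0.312, -0.95, 0.006], [0.002, -0.006, -1.0]]
force: [0.8, -1.4, -1.4]
width: 1.003
grip_force: 0.0
```

Call:
step_arm:
  series:
    - [[0,0,-0.12],[0.02,-0.02,0],0.0854]
    - [[0,0,-0.24],[0.04,-0.04,0],0.0854]
    - [[0,0,-0.36],[0.06,-0.065,0],0.0854]
    - [[0,0,-0.48],[0.08,-0.09,0],0.0854]
    - [[0,0,-0.6],[0.1,-0.11,0],0.0854]
    - [[0,0,-0.72],[0.12,-0.135,0],0.0854]
    - [[0,0,-0.84],[0.147,-0.162,0],0.0854]
    - [[0,0,-0.873],[0.147,-0.162,0],0.0854]

```text
clock: 4.35
tcp_pos: [0.4715, -0.1803, 0.3199]
eef_rot: [[0.365, 0.931, 0.01], [0.931, -0.365, -0.003], [0.0, 0.01, -1.0]]
force: [-0.0, -0.4, 0.3]
width: 1.004
grip_force: 0.0
```

Call:
step_arm:
  series:
    - [[0,0,-0.12],[0.025,0,0.005],0.0854]
    - [[0,0,-0.24],[0.05,0,0.01],0.0854]
    - [[0,0,-0.36],[0.08,0,0.01],0.0854]
    - [[0,0,-0.48],[0.11,0,0.015],0.0854]
    - [[0,0,-0.6],[0.14,0,0.02],0.0854]
    - [[0,0,-0.72],[0.165,-0.002,0.02],0.0854]
    - [[0,0,-0.84],[0.193,-0.002,0.02],0.0854]
    - [[0,0,-0.873],[0.193,-0.002,0.02],0.0854]

```text
clock: 5.02
tcp_pos: [0.5415, -0.0021, 0.299]
eef_rot: [[-0.477, 0.879, 0.009], [0.879, 0.477, -0.003], [-0.007, 0.007, -1.0]]
force: [0.7, -0.2, -0.6]
width: 1.005
grip_force: 0.0
```

```bash
python3 - <<'E'
from plan import *
now()
plan([((.61,.191,.2),down(75.8)),((.61,.191,.14),down(75.8))])
E
```

```text
now 5.02 [0.5415, -0.0021, 0.299] [0.6635, -0.2039, -0.5783] [-0.1199, 0.2922, 0.1057, 1.3749, -0.002, 0.9535] width 1.005
rv [0.003, 0.009, -0.826] sh [0.1377, 0.1516, 0.099] rows 7 ikerr 0.0 q [0.2, 0.52, 0.2, 1.25, 0.0, 0.45]
rv [0.0, 0.0, 0.0] sh [0.0, 0.0, 0.06] rows 2 ikerr 0.0 q [0.2, 0.55, 0.09, 1.11, -0.0, 0.45]
```

Call:
step_arm:
  series:
    - [[0,0,-0.12],[0.02,0.02,0.01],0.0854]
    - [[0,0,-0.24],[0.04,0.045,0.02],0.0854]
    - [[0,0,-0.36],[0.06,0.07,0.03],0.0854]
    - [[0,0,-0.48],[0.08,0.09,0.045],0.0854]
    - [[0,0,-0.6],[0.1,0.11,0.06],0.0854]
    - [[0,0,-0.72],[0.12,0.135,0.08],0.0854]
    - [[0,0,-0.826],[0.138,0.152,0.099],0.0854]
    - [[0,0,-0.826],[0.138,0.152,0.099],0.0854]

```text
clock: 5.68
tcp_pos: [0.6093, 0.1906, 0.1951]
eef_rot: [[-0.969, 0.246, 0.002], [0.246, 0.969, -0.004], [-0.003, -0.003, -1.0]]
force: [-0.8, -1.2, -0.2]
width: 1.001
grip_force: 0.0
```

Call:
step_arm:
  series:
    - [[0,0,0],[0,0,0.03],0.0854]
    - [[0,0,0],[0,0,0.055],0.0854]
    - [[0,0,0],[0,0,0.065],0.0854]
    - [[0,0,0],[0,0,0.067],0.0854]
    - [[0,0,0],[0,0,0.068],0.0854]

```text
clock: 6.1
tcp_pos: [0.6107, 0.1863, 0.1322]
eef_rot: [[-0.967, 0.254, 0.006], [0.254, 0.967, -0.005], [-0.007, -0.003, -1.0]]
force: [0.6, -0.0, 0.4]
width: 1.001
grip_force: 0.0
```

Call:
step_arm:
  series:
    - [[0,0,0],[0,0,0.002],0.0854]
    - [[0,0,0],[0,0,0.004],0.0854]
    - [[0,0,0],[0,0,0.004],0.0854]

```text
clock: 6.35
tcp_pos: [0.6119, 0.1872, 0.1289]
eef_rot: [[-0.967, 0.253, 0.008], [0.253, 0.967, -0.004], [-0.009, -0.002, -1.0]]
force: [-0.2, -0.6, -0.9]
width: 0.999
grip_force: 0.0
```

Call:
step_arm:
  series:
    - [[0,0,0],[0,0,0.002],0.0854]
    - [[0,0,0],[0,0,0.004],0.0854]
    - [[0,0,0],[0,0,0.004],0.0854]

```text
clock: 6.6
tcp_pos: [0.6109, 0.1873, 0.1235]
eef_rot: [[-0.967, 0.253, 0.006], [0.253, 0.967, -0.004], [-0.007, -0.003, -1.0]]
force: [0.2, -0.4, -0.0]
width: 0.999
grip_force: 0.0
```

Call:
step_arm:
  series:
    - [[0,0,0],[0,0,0.002],0.0854]
    - [[0,0,0],[0,0,0.004],0.0854]
    - [[0,0,0],[0,0,0.004],0.0854]

```text
clock: 6.85
tcp_pos: [0.6107, 0.1872, 0.1191]
eef_rot: [[-0.967, 0.253, 0.005], [0.253, 0.967, -0.005], [-0.006, -0.003, -1.0]]
force: [0.0, 0.6, -0.8]
width: 0.998
grip_force: 0.0
```

Call:
step_arm:
  series:
    - [[0,0,0],[0,0,0.002],0.0854]
    - [[0,0,0],[0,0,0.003],0.0854]
    - [[0,0,0],[0,0,0.003],0.0854]

```text
clock: 7.1
tcp_pos: [0.6108, 0.1872, 0.1163]
eef_rot: [[-0.967, 0.253, 0.005], [0.253, 0.967, -0.005], [-0.006, -0.003, -1.0]]
force: [-0.9, -0.2, -0.0]
width: 1.001
grip_force: 0.0
```

```bash
python3 - <<'E'
from h import *
d=cam("side");save(d,"side1")
cv2.imwrite("pics/side1c.png",cv2.resize(cv2.cvtColor(d["pixels"],cv2.COLOR_RGB2BGR)[200:400,150:400],(750,600),interpolation=cv2.INTER_CUBIC))
E
```

```text
(no output)
```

View pics/side1c.png

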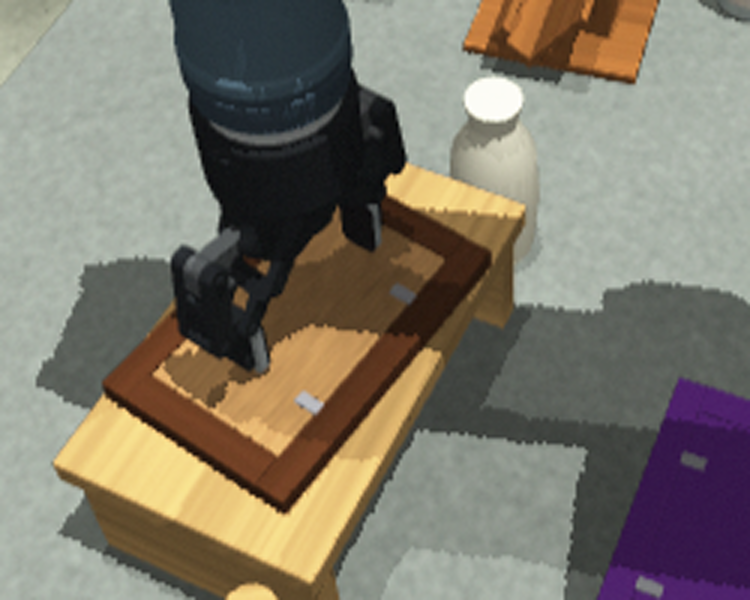

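The crop shows the open fingertips (crop 260,370 and 372,240) just above the frame's back. There is no contact at TCP z 0.116, so when open the tips sit about level with the TCP. Next I'll lift, go behind the far edge, lower and look.

Call:
step_arm:
  series:
    - [[0,0,0],[0,0,-0.025],0.0854]
    - [[0,0,0],[-0.04,0,-0.025],0.0854]
    - [[0,0,0],[-0.08,0,-0.025],0.0854]
    - [[0,0,0],[-0.08,0,-0.025],0.0854]
    - [[0,0,0],[-0.08,0,-0.01],0.0854]
    - [[0,0,0],[-0.08,0,0.012],0.0854]
    - [[0,0,0],[-0.08,0,0.012],0.0854]
    - [[0,0,0],[-0.08,0,0.012],0.0854]

```text
clock: 7.82
tcp_pos: [0.6869, 0.1666, 0.1037]
eef_rot: [[-0.967, 0.253, 0.002], [0.253, 0.967, -0.005], [-0.003, -0.004, -1.0]]
force: [0.3, -0.2, 0.2]
width: 0.999
grip_force: 0.0
```

```bash
python3 - <<'E'
from h import *
from plan import now
now()
d=cam("side");P=pts(d);hsv=cv2.cvtColor(d["pixels"],cv2.COLOR_RGB2HSV)
# gripper-dark points below z .16 beyond frame
m=(hsv[...,2]<70)&(P[...,2]>.09)&(P[...,2]<.16)&(P[...,0]>.6)&(P[...,0]<.75)&(P[...,1]>.08)&(P[...,1]<.28)&(hsv[...,1]<90)
Q=P[m];print(m.sum(),np.percentile(Q,[2,50,98],axis=0).round(4))
cv2.imwrite("pics/side2c.png",cv2.resize(cv2.cvtColor(d["pixels"],cv2.COLOR_RGB2BGR)[200:400,150:400],(750,600),interpolation=cv2.INTER_CUBIC))
E
```

```text
now 7.82 [0.6869, 0.1666, 0.1037] [0.3272, -0.2365, 0.2411] [0.1506, 0.7114, 0.2772, 1.1355, -0.0053, 0.4064] width 0.999
485 [[0.6589 0.1058 0.1107]
 [0.6861 0.2022 0.1445]
 [0.7083 0.2375 0.1596]]
```

View pics/side2c.png

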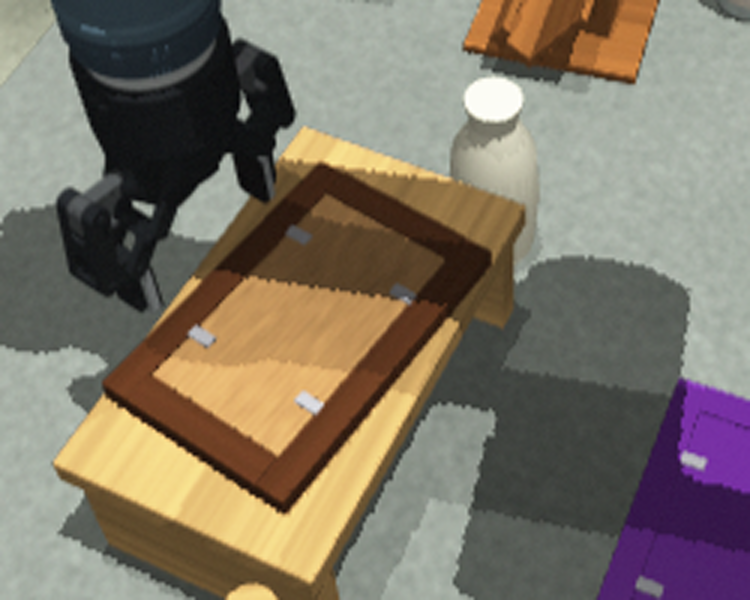

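The fingers are behind the far edge (crop 150,300 and 262,190), clear of the frame. Now a slow pull towards the robot.

Call:
step_arm:
  series:
    - [[0,0,0],[0.006,0,0],0.0854]
    - [[0,0,0],[0.01,0,0],0.0854]
    - [[0,0,0],[0.015,0,0],0.0854]
    - [[0,0,0],[0.02,0,0],0.0854]
    - [[0,0,0],[0.025,0,0],0.0854]
    - [[0,0,0],[0.03,0,0],0.0854]

```text
clock: 8.37
tcp_pos: [0.6597, 0.1748, 0.1061]
eef_rot: [[-0.967, 0.253, 0.008], [0.253, 0.967, -0.004], [-0.009, -0.002, -1.0]]
force: [2.2, -0.8, 1.7]
width: 1.0
grip_force: 1.0
```

```bash
cat > fr.py <<'E'
from h import *
rc=np.array([612,188.5]);a=np.radians(-4.95)
def frame(n="side",z=.114):
    d=cam(n);P=pts(d);hsv=cv2.cvtColor(d["pixels"],cv2.COLOR_RGB2HSV)
    m=(hsv[...,0]<14)&(hsv[...,2]<125)&(hsv[...,1]>100)&(abs(P[...,2]-z)<.008)&(P[...,1]>.03)&(P[...,1]<.35)&(P[...,0]>.4)&(P[...,0]<.75)
    nn,l,st,_=cv2.connectedComponentsWithStats(m.astype(np.uint8));m=l==1+np.argmax(st[1:,4])
    c=max(cv2.findContours(m.astype(np.uint8),0,1)[0],key=cv2.contourArea)
    w=onplane(d,c.reshape(-1,2),z)[:,:2].astype(np.float32)*1000
    b=cv2.minAreaRect(w);v=np.array(b[0])-rc;R2=np.array([[np.cos(a),np.sin(a)],[-np.sin(a),np.cos(a)]])
    print(n,m.sum(),*[np.round(x,1) for x in b],"riser-local",(R2@v).round(1));return d
if __name__=="__main__":
    from plan import now
    now();frame("side")
E
python3 fr.py
```

```text
now 8.37 [0.6597, 0.1748, 0.1061] [2.2197, -0.7589, 1.6704] [0.1685, 0.6524, 0.1755, 1.0866, -0.0055, 0.4242] width 1.0
side 3406 [591.7 200.6] [181.8 122.7] 75.4 riser-local [-21.2  10.3]
```

Call:
step_arm:
  series:
    - [[0,0,0],[0.006,0,0.001],0.0854]
    - [[0,0,0],[0.012,0,0.002],0.0854]
    - [[0,0,0],[0.018,0,0.002],0.0854]
    - [[0,0,0],[0.024,0,0.002],0.0854]
    - [[0,0,0],[0.03,0,0.002],0.0854]
    - [[0,0,0],[0.035,0,0.002],0.0854]
    - [[0,0,0],[0.035,0,0.002],0.0854]

```text
clock: 9.0
tcp_pos: [0.6238, 0.1838, 0.1025]
eef_rot: [[-0.968, 0.252, 0.004], [0.252, 0.968, -0.004], [-0.005, -0.003, -1.0]]
force: [-0.7, 0.0, -0.6]
width: 0.999
grip_force: 0.0
```

```bash
python3 fr.py
```

```text
now 9.0 [0.6238, 0.1838, 0.1025] [-0.7171, 0.0263, -0.5997] [0.1914, 0.594, 0.0616, 1.0356, -0.005, 0.4462] width 0.999
side 3579 [555.2 209.3] [182.1 122.1] 75.4 riser-local [-58.4  15.8]
```

The frame sticks out by 43 mm (riser-local x = -58), so the milestone pose is reached. Now planning the grasp.

```bash
cat > g.py <<'E'
from plan import *
from scan4 import Tf,best
c=np.array([.555,.2095,.1]);F=e('z',d(-14.6))
if __name__=="__main__":
  for roll in(1,-1):
   for psi,el,gy in((-32,-10,.02),(-32,-10,.0),(-30,-10,.02),(-34,-8,.02),(-34,-8,.01)):
    p,M=Tf(F,c,d(psi+14.6),(-.046,gy,.007),roll,d(el))
    r_=[]
    q=None
    for back in(0,.04,.08,.12):
      pp=p-M[:,2]*back
      b=best(pp,M,-1.2,.9,10) if q is None else ik(pp,M,2,q)
      q=b[1];r_.append((round(float(b[0]),3),q.round(2).tolist()))
    up=p+[0,0,.1];b=ik(up,M,3,r_[0] and best(p,M,-1.2,.9,10)[1])
    print(roll,psi,el,gy,p.round(3),*r_,"up",round(float(b[0]),3),b[1].round(2).tolist(),sep="\n  ")
E
python3 g.py
```

```text
1
  -32
  -10
  0.02
  [0.522 0.236 0.107]
  (0.0, [0.83, 0.69, -0.92, -0.84, -1.32, 2.33])
  (0.008, [0.91, 0.63, -0.84, -0.42, -1.36, 2.61])
  (0.034, [0.99, 0.6, -0.69, 0.16, -1.36, 3.02])
  (0.022, [1.08, 0.7, -0.48, 0.76, -1.36, -2.77])
  up
  0.0
  [0.83, 0.44, -0.89, -0.55, -1.32, 2.33]
1
  -32
  -10
  0.0
  [0.517 0.217 0.107]
  (0.0, [0.81, 0.7, -0.98, -0.96, -1.31, 2.28])
  (0.001, [0.9, 0.63, -0.91, -0.55, -1.36, 2.55])
  (0.031, [0.98, 0.58, -0.77, 0.02, -1.36, 2.94])
  (0.026, [1.07, 0.66, -0.56, 0.67, -1.36, -2.83])
  up
  0.0
  [0.81, 0.43, -0.95, -0.65, -1.31, 2.28]
1
  -30
  -10
  0.02
  [0.522 0.236 0.107]
  (0.0, [0.83, 0.72, -0.97, -1.0, -1.29, 2.23])
  (0.0, [0.91, 0.64, -0.91, -0.64, -1.35, 2.47])
  (0.025, [0.99, 0.58, -0.8, -0.13, -1.36, 2.82])
  (0.032, [1.08, 0.63, -0.59, 0.53, -1.36, -2.96])
  up
  0.0
  [0.83, 0.44, -0.94, -0.7, -1.29, 2.23]
1
  -34
  -8
  0.02
  [0.522 0.236 0.107]
  (0.008, [0.83, 0.72, -0.9, -0.84, -1.36, 2.34])
  (0.047, [0.91, 0.63, -0.81, -0.34, -1.36, 2.67])
  (0.068, [1.0, 0.67, -0.54, 0.5, -1.36, -3.0])
  (0.027, [1.08, 0.81, -0.3
[... 1162 characters left out ...]
)
  (0.032, [1.08, 0.63, -0.59, 0.53, -1.36, 0.18])
  up
  0.0
  [0.83, 0.44, -0.94, -0.7, -1.29, -0.91]
-1
  -34
  -8
  0.02
  [0.522 0.236 0.107]
  (0.008, [0.83, 0.72, -0.9, -0.84, -1.36, -0.8])
  (0.047, [0.91, 0.63, -0.81, -0.34, -1.36, -0.48])
  (0.068, [1.0, 0.67, -0.54, 0.5, -1.36, 0.14])
  (0.027, [1.08, 0.81, -0.33, 1.08, -1.36, 0.66])
  up
  0.008
  [0.83, 0.46, -0.87, -0.56, -1.36, -0.8]
-1
  -34
  -8
  0.01
  [0.52  0.226 0.107]
  (0.004, [0.83, 0.72, -0.93, -0.9, -1.36, -0.83])
  (0.043, [0.9, 0.63, -0.86, -0.43, -1.36, -0.52])
  (0.069, [0.99, 0.64, -0.6, 0.41, -1.36, 0.08])
  (0.03, [1.08, 0.79, -0.37, 1.04, -1.36, 0.64])
  up
  0.004
  [0.83, 0.46, -0.9, -0.61, -1.36, -0.83]
```

```bash
cat > g2.py <<'E'
from g import *
from scipy.spatial.transform import Slerp
p,M=Tf(F,c,d(-32+14.6),(-.046,.01,.007),-1,d(-14))
o=now()
M0=np.array(o["eef_rot"]);S=Slerp([0,1],R.from_matrix([M0,M]))
print("ang",np.degrees(np.linalg.norm(R.from_matrix(M0.T@M).as_rotvec())))
mid=S(.5).as_matrix()
plan([((.58,.2,.24),M0),((.5,.22,.26),mid),((.43,.25,.24),M),(p-M[:,2]*.07+[0,0,.0],M),(p,M)])
print(p,M.round(3).tolist())
E
python3 g2.py
```

```text
now 9.05 [0.6242, 0.1836, 0.1024] [0.411, -0.0656, -0.4085] [0.191, 0.5946, 0.0625, 1.0357, -0.0051, 0.4461] width 1.002
ang 100.90119657580992
rv [0.0, 0.0, 0.0] sh [0.0462, 0.0042, -0.1378] rows 4 ikerr 0.0 q [0.23, 0.46, 0.2, 1.31, -0.01, 0.49]
rv [0.564, -0.415, -0.534] sh [0.0824, -0.0009, -0.0204] rows 8 ikerr 0.0 q [0.65, 0.31, -0.15, 1.11, -0.7, 0.35]
rv [0.564, -0.415, -0.534] sh [0.057, 0.0469, -0.0274] rows 8 ikerr 0.0 q [1.0, 0.33, -0.66, 0.54, -1.33, -0.04]
rv [0.0, 0.0, 0.0] sh [-0.0277, 0.1076, 0.0481] rows 3 ikerr 0.0 q [0.96, 0.56, -0.75, 0.05, -1.32, -0.22]
rv [0.0, 0.0, 0.0] sh [-0.0, 0.0, 0.07] rows 2 ikerr 0.0 q [0.81, 0.61, -0.91, -0.62, -1.26, -0.7]
[0.51979046 0.22653293 0.107     ] [[-0.53, -0.205, 0.823], [-0.848, 0.128, -0.514], [0.0, -0.97, -0.242]]
```

Call:
step_arm:
  series:
    - [[0,0,0],[-0.004,0,-0.02],0.0854]
    - [[0,0,0],[-0.004,0,-0.06],0.0854]
    - [[0,0,0],[0.01,0,-0.1],0.0854]
    - [[0,0,0],[0.03,0.004,-0.138],0.0854]
    - [[0,0,0],[0.046,0.004,-0.138],0.0854]

```text
clock: 9.47
tcp_pos: [0.584, 0.2007, 0.2483]
eef_rot: [[-0.967, 0.253, 0.017], [0.253, 0.967, -0.001], [-0.017, 0.003, -1.0]]
force: [1.0, 0.4, 0.6]
width: 1.001
grip_force: 0.0
```

Call:
step_arm:
  series:
    - [[0.07,-0.052,-0.067],[0.01,0,-0.003],0.0854]
    - [[0.14,-0.104,-0.134],[0.02,0,-0.006],0.0854]
    - [[0.21,-0.156,-0.2],[0.03,0,-0.008],0.0854]
    - [[0.28,-0.208,-0.267],[0.04,0,-0.01],0.0854]
    - [[0.35,-0.26,-0.334],[0.05,0,-0.013],0.0854]
    - [[0.42,-0.311,-0.4],[0.06,0,-0.016],0.0854]
    - [[0.5,-0.363,-0.467],[0.07,0,-0.018],0.0854]
    - [[0.564,-0.415,-0.534],[0.082,-0.001,-0.02],0.0854]

```text
clock: 10.13
tcp_pos: [0.5012, 0.22, 0.2599]
eef_rot: [[-0.903, -0.163, 0.397], [-0.365, 0.779, -0.51], [-0.226, -0.605, -0.763]]
force: [0.0, 0.5, -0.2]
width: 1.002
grip_force: 0.0
```

```bash
cat > g3.py <<'E'
from g import *
p,M=Tf(F,c,d(-32+14.6),(-.046,.01,.007),-1,d(-14))
now()
plan([((.43,.25,.24),M),(p-M[:,2]*.07,M),(p,M)])
E
python3 g3.py
```

```text
now 10.13 [0.5012, 0.22, 0.2599] [0.0213, 0.4923, -0.1827] [0.654, 0.3138, -0.1498, 1.1009, -0.7022, 0.3474] width 1.002
rv [0.56, -0.412, -0.531] sh [0.0579, 0.047, -0.0283] rows 8 ikerr 0.0 q [1.0, 0.33, -0.66, 0.54, -1.33, -0.04]
rv [0.0, 0.0, 0.0] sh [-0.0277, 0.1076, 0.0481] rows 3 ikerr 0.0 q [0.96, 0.56, -0.75, 0.05, -1.32, -0.22]
rv [0.0, 0.0, 0.0] sh [-0.0, 0.0, 0.07] rows 2 ikerr 0.0 q [0.81, 0.61, -0.91, -0.62, -1.26, -0.7]
```

Call:
step_arm:
  series:
    - [[0.07,-0.052,-0.067],[0.008,0.006,-0.003],0.0854]
    - [[0.14,-0.104,-0.134],[0.015,0.012,-0.007],0.0854]
    - [[0.21,-0.156,-0.2],[0.022,0.018,-0.01],0.0854]
    - [[0.28,-0.208,-0.267],[0.03,0.024,-0.014],0.0854]
    - [[0.35,-0.26,-0.334],[0.037,0.03,-0.018],0.0854]
    - [[0.42,-0.311,-0.4],[0.044,0.036,-0.022],0.0854]
    - [[0.5,-0.363,-0.467],[0.05,0.042,-0.025],0.0854]
    - [[0.56,-0.412,-0.531],[0.058,0.047,-0.028],0.0854]

```text
clock: 10.8
tcp_pos: [0.4298, 0.25, 0.2391]
eef_rot: [[-0.53, -0.207, 0.822], [-0.848, 0.126, -0.515], [0.003, -0.97, -0.242]]
force: [0.2, 0.1, -0.6]
width: 0.998
grip_force: 0.0
```

Call:
step_arm:
  series:
    - [[0,0,0],[-0.01,0.036,0.016],0.0854]
    - [[0,0,0],[-0.019,0.072,0.032],0.0854]
    - [[0,0,0],[-0.028,0.107,0.048],0.0854]
    - [[0,0,0],[-0.028,0.107,0.048],0.0854]
    - [[0,0,0],[-0.028,0.107,0.048],0.0854]

```text
clock: 11.22
tcp_pos: [0.4618, 0.2607, 0.1225]
eef_rot: [[-0.534, -0.209, 0.819], [-0.846, 0.126, -0.519], [0.005, -0.97, -0.245]]
force: [0.3, 0.6, 1.2]
width: 0.998
grip_force: 0.0
```

```bash
cat > g4.py <<'E'
from g import *
from fr import frame,cv2
now();dd=frame("top");frame("side")
p,M=Tf(F,c,d(-32+14.6),(-.046,.01,.007),-1,d(-14))
plan([(p-M[:,2]*.07,M),(p,M)])
cv2.imwrite("pics/top3c.png",cv2.resize(cv2.cvtColor(dd["pixels"],cv2.COLOR_RGB2BGR)[140:320,100:340],(800,600),interpolation=cv2.INTER_CUBIC))
E
python3 g4.py
```

```text
now 11.22 [0.4618, 0.2607, 0.1225] [0.2641, 0.5889, 1.1966] [0.9561, 0.5604, -0.7391, 0.0744, -1.3187, -0.2083] width 0.998
top 2071 [555.1 206.2] [179.8 117.9] 75.3 riser-local [-58.2  12.7]
side 3593 [555.5 209.3] [182.3 121.7] 75.5 riser-local [-58.1  15.8]
rv [0.002, -0.003, -0.003] sh [0.0002, 0.0023, 0.0] rows 1 ikerr 0.0 q [0.96, 0.56, -0.75, 0.05, -1.32, -0.22]
rv [0.0, 0.0, 0.0] sh [-0.0, 0.0, 0.07] rows 2 ikerr 0.0 q [0.81, 0.61, -0.91, -0.62, -1.26, -0.7]
```

View pics/top3c.png

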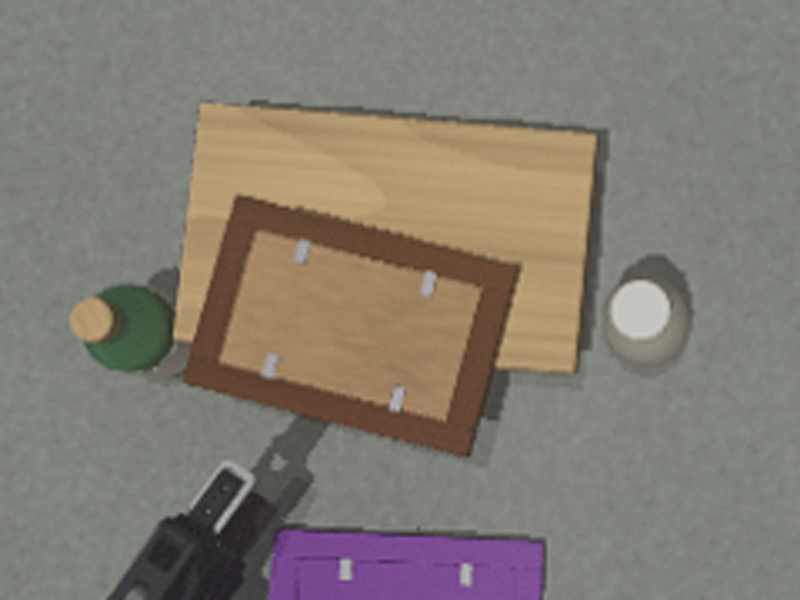

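The top view shows the gripper, tip at crop (235,470), aimed at the overhanging long side at (320,415). The bottle and vase are clear. Advance and close.

Call:
step_arm:
  series:
    - [[0,0,0],[0,0.002,0.02],0.0854]
    - [[0,0,0],[0,0.002,0.04],0.0854]
    - [[0,0,0],[0,0.002,0.055],0.0854]
    - [[0,0,0],[0,0.002,0.07],0.0854]
    - [[0,0,0],[0,0.002,0.07],0.0854]
    - [[0,0,0],[0,0.002,0.07],0.0854]

```text
clock: 11.82
tcp_pos: [0.5202, 0.2265, 0.1076]
eef_rot: [[-0.534, -0.204, 0.82], [-0.845, 0.135, -0.517], [-0.005, -0.97, -0.244]]
force: [-0.2, -0.5, -0.9]
width: 1.0
grip_force: 0.0
```

```bash
python3 - <<'E'
from g import *
from fr import frame,cv2
now();dd=frame("side");frame("top")
cv2.imwrite("pics/side4c.png",cv2.resize(cv2.cvtColor(dd["pixels"],cv2.COLOR_RGB2BGR)[220:420,170:420],(750,600),interpolation=cv2.INTER_CUBIC))
p,M=Tf(F,c,d(-32+14.6),(-.046,.01,.007),-1,d(-14))
plan([(p,M)])
E
```

```text
now 11.82 [0.5202, 0.2265, 0.1076] [-0.1623, -0.4559, -0.9044] [0.8122, 0.6076, -0.9006, -0.5958, -1.257, -0.6777] width 1.0
side 3278 [555.2 209. ] [182.6 121.8] 75.3 riser-local [-58.3  15.6]
top 1969 [555.1 206.2] [180.  118.3] 75.6 riser-local [-58.2  12.8]
rv [0.003, -0.002, -0.005] sh [0.0008, 0.0002, 0.0004] rows 1 ikerr 0.0 q [0.81, 0.61, -0.91, -0.62, -1.26, -0.7]
```

View pics/side4c.png

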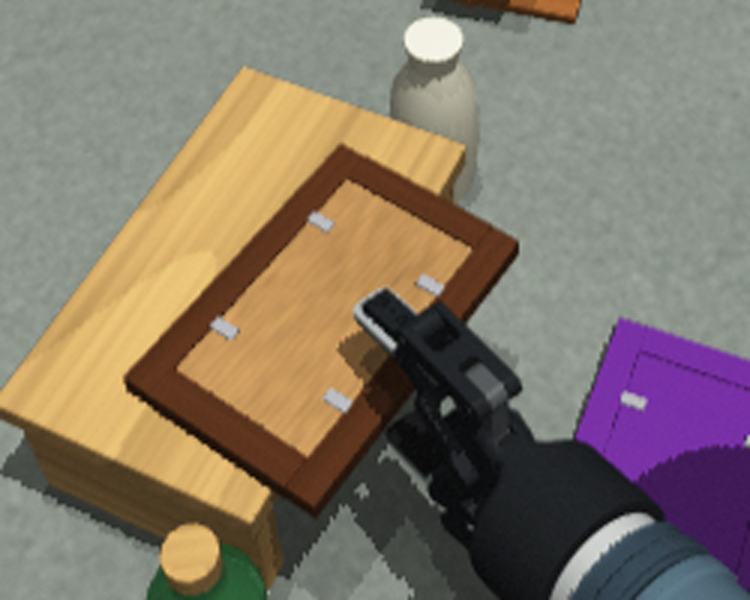

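The upper finger is over the frame at crop (380,310) and the lower one is under the overhang. Now I'll close.

Call:
step_arm:
  series:
    - [[0,0,0],[0,0,0],0.03]
    - [[0,0,0],[0,0,0],0.03]
    - [[0,0,0],[0,0,0],0.03]
    - [[0,0,0],[0,0,0],0.03]
    - [[0,0,0],[0,0,0],0.03]
    - [[0,0,0],[0,0,0],0.03]

```text
clock: 12.42
tcp_pos: [0.5197, 0.2267, 0.1053]
eef_rot: [[-0.533, -0.206, 0.821], [-0.846, 0.132, -0.516], [-0.002, -0.97, -0.245]]
force: [-0.0, 0.6, 0.7]
width: 0.355
grip_force: 0.0
```

Call:
step_arm:
  series:
    - [[0,0,0],[0,-0.001,0],0.015]
    - [[0,0,0],[0,-0.002,0],0.005]
    - [[0,0,0],[0,-0.004,0],0.0]
    - [[0,0,0],[0,-0.006,0],0.0]
    - [[0,0,0],[0,-0.008,0],0.0]
    - [[0,0,0],[0,-0.01,0],0.0]

```text
clock: 12.92
tcp_pos: [0.523, 0.2264, 0.1183]
eef_rot: [[-0.535, -0.199, 0.821], [-0.845, 0.134, -0.518], [-0.007, -0.971, -0.24]]
force: [-1.7, 6.1, 9.2]
width: 0.181
grip_force: 57.1
```

Call:
step_arm:
  series:
    - [[0,0,0],[0,-0.01,-0.002],0.0]
    - [[0,0,0],[0,-0.02,-0.005],0.0]
    - [[0,0,0],[0,-0.03,-0.007],0.0]
    - [[0,0,0],[0,-0.045,-0.011],0.0]
    - [[0,0,0],[0,-0.06,-0.015],0.0]
    - [[0,0,0],[0,-0.08,-0.02],0.0]
    - [[0,0,0],[0,-0.1,-0.025],0.0]
    - [[0,0,0],[0,-0.1,-0.025],0.0]

```text
clock: 13.58
tcp_pos: [0.5228, 0.2258, 0.2216]
eef_rot: [[-0.533, -0.202, 0.822], [-0.846, 0.136, -0.516], [-0.008, -0.97, -0.244]]
force: [1.0, -0.2, -1.7]
width: 0.155
grip_force: 58.8
```

```bash
cat > held.py <<'E'
from h import *
# frame pose in tool coordinates from depth of the top+side cameras
def held(n="side",lo=-.02,pic=None):
    o=readout.get_obs();d=cam(n);P=pts(d);hsv=cv2.cvtColor(d["pixels"],cv2.COLOR_RGB2HSV)
    M=np.array(o["eef_rot"]);p=np.array(o["tcp_pos"])
    L=(P-p)@M
    m=(abs(L[...,1])<.03)&(L[...,2]>lo)&(L[...,2]<.17)&(abs(L[...,0])<.16)&(hsv[...,1]>70)&np.isfinite(L[...,0])
    nn,l,st,_=cv2.connectedComponentsWithStats(m.astype(np.uint8));m=l==1+np.argmax(st[1:,4])
    Q=L[m];c=np.median(Q,0)
    for _ in range(4):
        U=np.linalg.svd(Q-Q.mean(0),full_matrices=False)[2];k=U[2];Q=Q[abs((Q-Q.mean(0))@k)<.004]
    k*=np.sign(k[1]);
    print(n,m.sum(),"plane normal in tool",k.round(3),"y at centre",Q.mean(0).round(4),"lims",np.percentile(Q,[0,100],axis=0).round(3).tolist())
    b=cv2.minAreaRect((Q[:,[0,2]]*1000).astype(np.float32));print(" rect (tool x,z)",*[np.round(t,1) for t in b])
    if pic:save(d,pic)
    return o,d,b
if __name__=="__main__":
    from plan import now
    now();held("side",pic="side5");held("top")
E
python3 held.py
```

```text
now 13.58 [0.5228, 0.2258, 0.2216] [0.9626, -0.2132, -1.739] [0.8069, 0.3392, -0.8404, -0.2863, -1.2527, -0.6945] width 0.155
side 7027 plane normal in tool [0.    1.    0.013] y at centre [-0.008  -0.0074  0.0439] lims [[-0.105, -0.011, -0.02], [0.099, -0.003, 0.124]]
 rect (tool x,z) [-3.  44.1] [181.6 122.3] 16.4
top 5823 plane normal in tool [0.004 1.    0.012] y at centre [ 0.0009 -0.0067  0.0463] lims [[-0.103, -0.012, -0.02], [0.101, -0.002, 0.126]]
 rect (tool x,z) [-2.  43.3] [180.8 121.2] 16.9
```

View pics/side5.png

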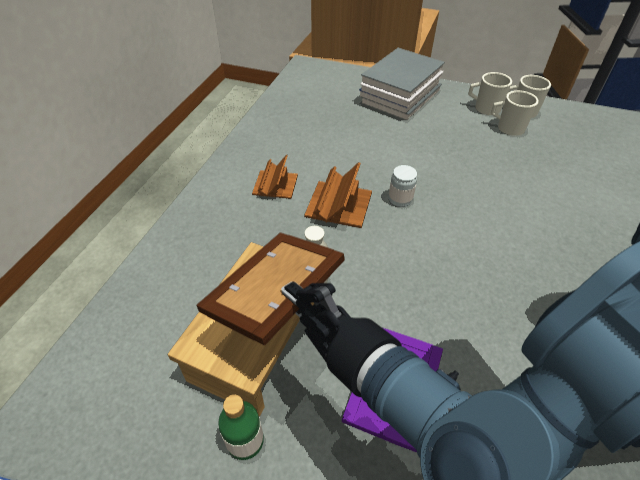

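The side view shows the frame held by its long side at (270,285), with the bottle, vase and tin undisturbed. In tool coordinates the frame lies flat between the pads, skewed 16.6°, with its centre at (-2.5, 7, 43.7) mm. Next I'll refine the easel pose and plan the transfer.

```bash
cat > es.py <<'E'
from h import *
for n in("top0","side0"):
    d=dict(np.load(n+".npz"));P=pts(d);hsv=cv2.cvtColor(d["pixels"],cv2.COLOR_RGB2HSV)
    E=R.from_euler('z',4.1,degrees=True).as_matrix();L=(P-[.5939,-.1903,0])@E
    m=(abs(L[...,0])<.07)&(abs(L[...,1])<.09)&(L[...,2]>.004)&(L[...,2]<.09)&(hsv[...,1]>90)
    Q=L[m]
    f=Q[(abs(Q[:,0]*.819+(Q[:,2]-.022)*.574)<.006)&(Q[:,2]>.032)&(Q[:,2]<.07)]
    for _ in range(3):
        c=f.mean(0);k=np.linalg.svd(f-c,full_matrices=False)[2][2];k*=np.sign(k[2]);f=f[abs((f-c)@k)<.0025]
    c=f.mean(0)
    print(n,len(f),"normal",k.round(3),"tilt",np.degrees(np.arccos(k[2])).round(2),"yaw+",np.degrees(np.arctan2(k[1],k[0])).round(2),"offset along nominal normal mm",((c[0]*.819+(c[2]-.022)*.574)*1000).round(2),"y ext",np.percentile(f[:,1],[.5,99.5]).round(4),"n foot y",np.percentile(Q[(Q[:,2]<.02)][:,1],[1,99]).round(4),"x",np.percentile(Q[(Q[:,2]<.02)][:,0],[1,99]).round(4))
    # lip: highest points at x>0
    s=Q[Q[:,0]>.008];print("  lip top z",np.percentile(s[:,2],[90,99]).round(4),"xmax of z>.03",Q[Q[:,2]>.03][:,0].max().round(4), "front ledge expected lip top x~",(.026*.819-.01*.574),"z",.022+.026*.574+.01*.819)
E
python3 es.py
cat > place.py <<'E'
from plan import *
a=d(16.6);yf=-np.array([np.cos(a),0,np.sin(a)]);zf=np.array([0,-1.,0]);Ft=np.c_[np.cross(yf,zf),yf,zf];ot=np.array([-.0025,.007,.0437])
def target(off=(0,0,0),O=(.5939,-.1903),yaw=4.1,lean=55,ot=ot,Ft=Ft):
    # off: slope-up, outward normal, sideways (easel y)
    E3=e('z',d(yaw));s=np.array([-np.cos(d(lean)),0,np.sin(d(lean))]);n=np.array([np.sin(d(lean)),0,np.cos(d(lean))])
    y=np.array([0,-1.,0]);F=E3@np.c_[np.cross(y,-n),y,-n]
    o=np.r_[O,0]+E3@(np.array([-.0229,0,.0792])+s*off[0]+n*off[1]+np.array([0,off[2],0]))
    M=F@Ft.T;return o-M@ot,M
if __name__=="__main__":
    from scipy.spatial.transform import Slerp
    o=now();M0=np.array(o["eef_rot"])
    p,M=target((.09,.006,0))
    rv=R.from_matrix(M0.T@M).as_rotvec();print("angle",np.degrees(np.linalg.norm(rv)),rv,p,M.round(3).tolist())
    S=Slerp([0,1],R.from_matrix([M0,M]))
    W=[((.5,.2,.32),M0)]+[(np.array([.5,.2,.32])*(1-t)+t*np.r_[.47,-.2,.32],S(t).as_matrix()) for t in(.34,.67,1)]+[(p,M),target((.03,.006,0)),target((.005,.003,0)),target()]
    plan(W)
E
python3 place.py
```

```text
top0 722 normal [ 0.817 -0.001  0.577] tilt 54.74 yaw+ -0.06 offset along nominal normal mm -0.45 y ext [-0.0729  0.0736] n foot y [-0.0583  0.0581] x [-0.0695  0.052 ]
  lip top z [0.0473 0.0503] xmax of z>.03 0.0302 front ledge expected lip top x~ 0.015553999999999998 z 0.045114
side0 390 normal [0.819 0.    0.574] tilt 54.99 yaw+ 0.0 offset along nominal normal mm -0.47 y ext [-0.0706  0.0756] n foot y [-0.057   0.0688] x [-0.0695  0.0528]
  lip top z [0.0476 0.05  ] xmax of z>.03 0.03 front ledge expected lip top x~ 0.015553999999999998 z 0.045114
now 13.68 [0.522, 0.2251, 0.2181] [-0.7311, 0.3571, -2.4058] [0.8068, 0.3438, -0.8438, -0.2894, -1.251, -0.6945] width 0.156
angle 165.2408365451631 [-1.10821611  1.02875703  2.45579982] [ 0.49510533 -0.20749635  0.18724018] [[-0.232, 0.817, 0.528], [0.944, 0.059, 0.324], [0.234, 0.574, -0.785]]
rv [0.0, 0.0, 0.0] sh [0.0326, -0.0976, -0.0302] rows 3 ikerr 0.0 q [0.8, 0.1, -0.8, -0.01, -1.25, -0.7]
rv [-0.377, 0.35, 0.835] sh [0.1206, -0.0161, 0.0617] rows 8 ikerr 0.0 q [0.43, -0.08, -0.56, 0.69, -0.78, 0.22]
rv [-0.366, 0.339, 0.81] sh [0.0362, -0.1105, 0.0632] rows 8 ikerr 0.0 q [-0.26, -0.2, -0.47, 0.85, -0.02, 0.43]
rv [-0.366, 0.339, 0.81] sh [-0.074, -0.109, 0.0128] rows 8 ikerr 0.0 q [-0.91, 0.06, -0.29, 1.13, 0.66, 0.53]
rv [-0.0, -0.0, 0.0] sh [-0.044, -0.0561, 0.115] rows 4 ikerr 0.0 q [-0.87, 0.19, -0.51, 0.76, 0.66, 0.57]
rv [0.0, 0.0, 0.0] sh [-0.0171, -0.0, 0.0575] rows 2 ikerr 0.0 q [-0.82, 0.28, -0.54, 0.6, 0.65, 0.65]
rv [0.0, 0.0, 0.0] sh [-0.0071, -0.003, 0.024] rows 1 ikerr 0.0 q [-0.8, 0.32, -0.55, 0.53, 0.65, 0.67]
rv [0.0, 0.0, 0.0] sh [-0.0014, -0.003, 0.0048] rows 1 ikerr 0.0 q [-0.8, 0.33, -0.56, 0.52, 0.65, 0.67]
```

Call:
step_arm:
  series:
    - [[0,0,0],[0.01,-0.03,-0.01],0.0]
    - [[0,0,0],[0.02,-0.065,-0.02],0.0]
    - [[0,0,0],[0.033,-0.098,-0.03],0.0]
    - [[0,0,0],[0.033,-0.098,-0.03],0.0]

```text
clock: 14.02
tcp_pos: [0.5, 0.1992, 0.3256]
eef_rot: [[-0.535, -0.199, 0.821], [-0.845, 0.136, -0.517], [-0.009, -0.97, -0.241]]
force: [0.9, -0.8, -0.2]
width: 0.158
grip_force: 59.4
```

Call:
step_arm:
  series:
    - [[-0.047,0.044,0.104],[0.015,-0.002,0.008],0.0]
    - [[-0.094,0.088,0.209],[0.03,-0.004,0.015],0.0]
    - [[-0.141,0.131,0.313],[0.045,-0.006,0.023],0.0]
    - [[-0.188,0.175,0.418],[0.06,-0.008,0.031],0.0]
    - [[-0.236,0.219,0.522],[0.075,-0.01,0.039],0.0]
    - [[-0.283,0.262,0.626],[0.09,-0.012,0.046],0.0]
    - [[-0.33,0.306,0.731],[0.105,-0.014,0.054],0.0]
    - [[-0.377,0.35,0.835],[0.12,-0.016,0.062],0.0]

```text
clock: 14.68
tcp_pos: [0.4896, 0.0636, 0.3174]
eef_rot: [[-0.83, 0.132, 0.542], [-0.208, 0.829, -0.52], [-0.518, -0.544, -0.66]]
force: [1.3, 0.8, -1.9]
width: 0.154
grip_force: 59.3
```

```bash
cat > tr.py <<'E'
from place import *
from scipy.spatial.transform import Slerp
import sys
o=now();M0=np.array(o["eef_rot"]);p0=np.array(o["tcp_pos"]);p,M=target((.09,.006,0));n=int(sys.argv[1])
S=Slerp([0,1],R.from_matrix([M0,M]));T=np.r_[.47,-.2,.32]
plan([(p0*(1-k/n)+T*k/n,S(k/n).as_matrix()) for k in range(1,n+1)]+[(p,M),target((.03,.006,0))])
E
python3 tr.py 2
```

```text
now 14.68 [0.4896, 0.0636, 0.3174] [1.3145, 0.8413, -1.9319] [0.4293, -0.0771, -0.5595, 0.6915, -0.773, 0.2199] width 0.154
rv [-0.367, 0.337, 0.808] sh [0.0349, -0.1112, 0.0623] rows 8 ikerr 0.0 q [-0.26, -0.2, -0.47, 0.85, -0.01, 0.43]
rv [-0.367, 0.337, 0.808] sh [-0.0747, -0.1084, 0.0114] rows 8 ikerr 0.0 q [-0.91, 0.06, -0.29, 1.13, 0.66, 0.53]
rv [0.0, -0.0, -0.0] sh [-0.044, -0.0561, 0.115] rows 4 ikerr 0.0 q [-0.87, 0.19, -0.51, 0.76, 0.66, 0.57]
rv [0.0, 0.0, 0.0] sh [-0.0171, -0.0, 0.0575] rows 2 ikerr 0.0 q [-0.82, 0.28, -0.54, 0.6, 0.65, 0.65]
```

Call:
step_arm:
  series:
    - [[-0.046,0.042,0.101],[0.004,-0.014,0.008],0.0]
    - [[-0.092,0.084,0.202],[0.009,-0.028,0.016],0.0]
    - [[-0.138,0.126,0.303],[0.013,-0.042,0.023],0.0]
    - [[-0.184,0.169,0.404],[0.017,-0.056,0.031],0.0]
    - [[-0.229,0.211,0.505],[0.022,-0.07,0.039],0.0]
    - [[-0.275,0.253,0.606],[0.026,-0.083,0.047],0.0]
    - [[-0.321,0.295,0.707],[0.031,-0.097,0.054],0.0]
    - [[-0.367,0.337,0.808],[0.035,-0.111,0.062],0.0]

```text
clock: 15.35
tcp_pos: [0.4797, -0.0682, 0.3197]
eef_rot: [[-0.682, 0.604, 0.413], [0.614, 0.779, -0.125], [-0.398, 0.169, -0.902]]
force: [-0.2, -0.1, -1.8]
width: 0.156
grip_force: 59.1
```

Call:
step_arm:
  series:
    - [[-0.046,0.042,0.101],[-0.009,-0.014,0.001],0.0]
    - [[-0.092,0.084,0.202],[-0.018,-0.028,0.003],0.0]
    - [[-0.138,0.126,0.303],[-0.028,-0.042,0.004],0.0]
    - [[-0.184,0.169,0.404],[-0.037,-0.056,0.005],0.0]
    - [[-0.229,0.211,0.505],[-0.047,-0.07,0.007],0.0]
    - [[-0.275,0.253,0.606],[-0.056,-0.083,0.008],0.0]
    - [[-0.321,0.295,0.707],[-0.065,-0.096,0.01],0.0]
    - [[-0.367,0.337,0.808],[-0.075,-0.108,0.011],0.0]

```text
clock: 16.02
tcp_pos: [0.4706, -0.2008, 0.3219]
eef_rot: [[-0.231, 0.817, 0.529], [0.944, 0.056, 0.325], [0.236, 0.575, -0.784]]
force: [0.0, 0.7, -2.5]
width: 0.152
grip_force: 59.2
```

```bash
python3 - <<'E'
from held import held
held("top",lo=-.03);held("side",lo=-.03)
from place import *
now();plan([target((.09,.006,0)),target((.03,.006,0)),target((.008,.004,0)),target()])
E
```

```text
top 1861 plane normal in tool [ 0.005  1.    -0.001] y at centre [0.0062 0.006  0.0492] lims [[-0.102, 0.002, -0.03], [0.098, 0.009, 0.123]]
 rect (tool x,z) [-3.1 41.9] [177.  123.9] 17.1
side 1300 plane normal in tool [ 0.027  0.999 -0.024] y at centre [0.0307 0.0041 0.055 ] lims [[-0.103, -0.002, -0.027], [0.1, 0.008, 0.125]]
 rect (tool x,z) [-1.7 42.1] [181.1 120.4] 16.7
now 16.12 [0.4701, -0.2029, 0.32] [0.3984, 0.0589, -2.6614] [-0.912, 0.0627, -0.288, 1.1352, 0.6619, 0.5285] width 0.153
rv [-0.001, 0.001, -0.004] sh [-0.0413, -0.0556, 0.116] rows 4 ikerr 0.0 q [-0.87, 0.19, -0.51, 0.76, 0.66, 0.57]
rv [0.0, 0.0, 0.0] sh [-0.0171, -0.0, 0.0575] rows 2 ikerr 0.0 q [-0.82, 0.28, -0.54, 0.6, 0.65, 0.65]
rv [0.0, 0.0, 0.0] sh [-0.0063, -0.002, 0.0211] rows 1 ikerr 0.0 q [-0.8, 0.31, -0.55, 0.54, 0.65, 0.67]
rv [0.0, 0.0, 0.0] sh [-0.0023, -0.004, 0.0077] rows 1 ikerr 0.0 q [-0.8, 0.33, -0.56, 0.52, 0.65, 0.67]
```

Call:
step_arm:
  series:
    - [[0,0,0],[-0.011,-0.014,0.029],0.0]
    - [[0,0,0],[-0.021,-0.028,0.058],0.0]
    - [[0,0,0],[-0.031,-0.042,0.087],0.0]
    - [[0,0,0],[-0.041,-0.056,0.116],0.0]
    - [[0,0,0],[-0.041,-0.056,0.116],0.0]
    - [[0,0,0],[-0.041,-0.056,0.116],0.0]

```text
clock: 16.62
tcp_pos: [0.4953, -0.2016, 0.1891]
eef_rot: [[-0.236, 0.817, 0.526], [0.943, 0.062, 0.327], [0.235, 0.573, -0.785]]
force: [0.7, 0.8, -1.8]
width: 0.155
grip_force: 59.4
```

Call:
step_arm:
  series:
    - [[0,0,0],[-0.004,0,0.015],0.0]
    - [[0,0,0],[-0.009,0,0.03],0.0]
    - [[0,0,0],[-0.013,0,0.045],0.0]
    - [[0,0,0],[-0.017,0,0.057],0.0]
    - [[0,0,0],[-0.017,0,0.057],0.0]
    - [[0,0,0],[-0.017,0,0.057],0.0]

```text
clock: 17.12
tcp_pos: [0.5316, -0.2019, 0.1448]
eef_rot: [[-0.237, 0.814, 0.531], [0.944, 0.065, 0.322], [0.228, 0.577, -0.784]]
force: [0.4, 0.2, -1.9]
width: 0.148
grip_force: 59.3
```

```bash
python3 - <<'E'
from h import *
from place import *
now();plan([target((.008,.004,0)),target()])
d_=cam("side");cv2.imwrite("pics/side6c.png",cv2.resize(cv2.cvtColor(d_["pixels"],cv2.COLOR_RGB2BGR)[110:260,240:440],(800,600),interpolation=cv2.INTER_CUBIC))
E
```

```text
now 17.12 [0.5316, -0.2019, 0.1448] [0.4359, 0.1893, -1.904] [-0.8085, 0.2648, -0.5345, 0.603, 0.6513, 0.649] width 0.148
rv [0.003, 0.002, 0.008] sh [-0.0102, -0.0079, 0.0242] rows 1 ikerr 0.0 q [-0.8, 0.31, -0.55, 0.54, 0.65, 0.67]
rv [0.0, 0.0, 0.0] sh [-0.0023, -0.004, 0.0077] rows 1 ikerr 0.0 q [-0.8, 0.33, -0.56, 0.52, 0.65, 0.67]
```

View pics/side6c.png

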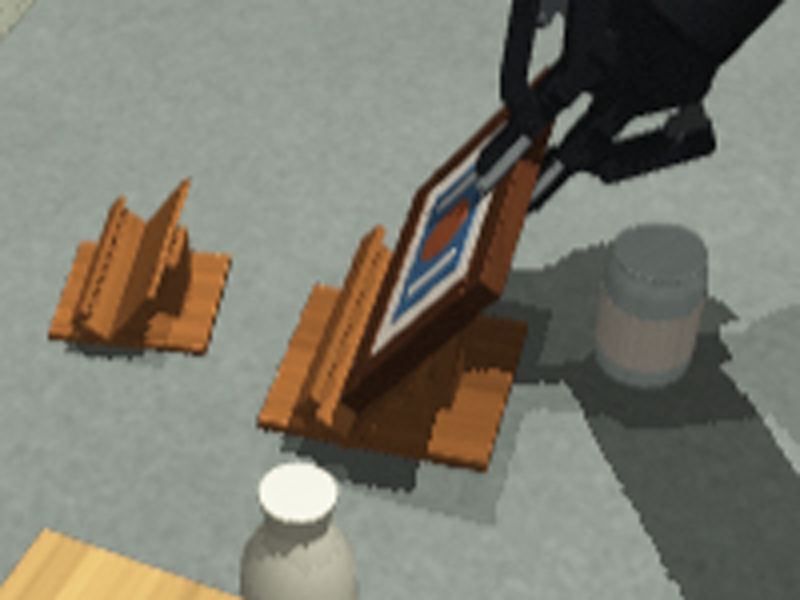

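The picture faces outward, and the lower edge at crop (360,390) is entering behind the lip at (330,400). The tin is clear. Lower gently.

Call:
step_arm:
  series:
    - [[0,0,0],[-0.002,-0.005,0.003],0.0]
    - [[0,0,0.004],[-0.005,-0.006,0.01],0.0]
    - [[0,0,0.008],[-0.007,-0.006,0.016],0.0]
    - [[0,0,0.008],[-0.007,-0.006,0.016],0.0]
    - [[0,0,0.008],[-0.007,-0.006,0.016],0.0]

```text
clock: 17.58
tcp_pos: [0.5361, -0.2034, 0.1254]
eef_rot: [[-0.229, 0.817, 0.53], [0.945, 0.056, 0.323], [0.234, 0.574, -0.784]]
force: [-0.8, 0.0, -2.2]
width: 0.156
grip_force: 59.3
```

```bash
python3 - <<'E'
from place import *
now();plan([target((.008,.004,0)),target((.002,.002,0)),target()])
E
```

```text
now 17.58 [0.5361, -0.2034, 0.1254] [-0.7911, 0.0283, -2.2068] [-0.8036, 0.2974, -0.5491, 0.5539, 0.6504, 0.6642] width 0.156
rv [0.002, 0.001, -0.002] sh [-0.0033, -0.0003, 0.0071] rows 1 ikerr 0.0 q [-0.8, 0.31, -0.55, 0.54, 0.65, 0.67]
rv [0.0, 0.0, 0.0] sh [-0.0017, -0.002, 0.0057] rows 1 ikerr 0.0 q [-0.8, 0.32, -0.55, 0.52, 0.65, 0.67]
rv [0.0, 0.0, 0.0] sh [-0.0006, -0.002, 0.0019] rows 1 ikerr 0.0 q [-0.8, 0.33, -0.56, 0.52, 0.65, 0.67]
```

Call:
step_arm:
  series:
    - [[0,0,0],[-0.002,-0.001,0.005],0.0]
    - [[0,0,0],[-0.004,-0.002,0.01],0.0]
    - [[0,0,0],[-0.004,-0.002,0.01],0.0]
    - [[0,0,0],[-0.004,-0.002,0.01],0.0]

```text
clock: 17.92
tcp_pos: [0.5407, -0.204, 0.1155]
eef_rot: [[-0.23, 0.817, 0.53], [0.945, 0.056, 0.323], [0.234, 0.574, -0.784]]
force: [1.1, 0.3, -2.2]
width: 0.153
grip_force: 59.4
```

Call:
step_arm:
  series:
    - [[0,0,0],[-0.001,0,0.003],0.0]
    - [[0,0,0],[-0.001,0,0.003],0.0]
    - [[0,0,0],[-0.001,0,0.003],0.0]

```text
clock: 18.17
tcp_pos: [0.5428, -0.2043, 0.1134]
eef_rot: [[-0.23, 0.816, 0.53], [0.945, 0.056, 0.323], [0.233, 0.575, -0.784]]
force: [1.1, 0.2, -2.5]
width: 0.151
grip_force: 59.4
```

```bash
python3 - <<'E'
from place import *
now();plan([target((.002,.002,0)),target()])
E
```

```text
now 18.17 [0.5428, -0.2043, 0.1134] [1.0557, 0.1788, -2.4998] [-0.795, 0.3214, -0.5533, 0.5182, 0.6489, 0.6748] width 0.151
rv [0.002, 0.002, -0.002] sh [0.0001, -0.0008, 0.0002] rows 1 ikerr 0.0 q [-0.8, 0.32, -0.55, 0.52, 0.65, 0.67]
rv [0.0, 0.0, 0.0] sh [-0.0006, -0.002, 0.0019] rows 1 ikerr 0.0 q [-0.8, 0.33, -0.56, 0.52, 0.65, 0.67]
```

Call:
step_arm:
  series:
    - [[0,0,0],[-0.0005,-0.001,0.0015],0.0]
    - [[0,0,0],[-0.0005,-0.002,0.0015],0.0]
    - [[0,0,0],[-0.0005,-0.002,0.0015],0.0]

```text
clock: 18.42
tcp_pos: [0.5424, -0.2047, 0.1117]
eef_rot: [[-0.23, 0.815, 0.531], [0.945, 0.056, 0.322], [0.233, 0.576, -0.783]]
force: [-0.6, -0.5, 0.9]
width: 0.155
grip_force: 59.9
```

Call:
step_arm:
  series:
    - [[0,0,0],[-0.0005,0,0.0015],0.0]
    - [[0,0,0],[-0.0005,-0.001,0.0015],0.0]
    - [[0,0,0],[-0.0005,-0.001,0.0015],0.0]

```text
clock: 18.67
tcp_pos: [0.5426, -0.2053, 0.1112]
eef_rot: [[-0.229, 0.814, 0.533], [0.945, 0.056, 0.322], [0.232, 0.578, -0.783]]
force: [-10.2, -3.3, 13.5]
width: 0.154
grip_force: 61.9
```

The ledge carries the frame: about 17 N along the slope and about 0 N along the normal. I'll ease off, press back slightly, and release partly.

Call:
step_arm:
  series:
    - [[0,0,0],[0.0004,-0.001,-0.0013],0.0]
    - [[0,0,0],[0.0004,-0.001,-0.0013],0.0]
    - [[0,0,0],[0.0004,-0.001,-0.0013],0.018]
    - [[0,0,0],[0.0004,-0.001,-0.0013],0.022]
    - [[0,0,0],[0.0004,-0.001,-0.0013],0.026]
    - [[0,0,0],[0.0004,-0.001,-0.0013],0.032]
    - [[0,0,0],[0.0004,-0.001,-0.0013],0.038]
    - [[0,0,0],[0.0004,-0.001,-0.0013],0.038]

```text
clock: 19.33
tcp_pos: [0.5405, -0.2044, 0.1095]
eef_rot: [[-0.23, 0.816, 0.53], [0.945, 0.056, 0.323], [0.234, 0.575, -0.784]]
force: [-0.4, -0.8, -0.2]
width: 0.445
grip_force: 0.0
```

```bash
python3 - <<'E'
from h import *
from place import *
now()
d_=cam("side");cv2.imwrite("pics/side7c.png",cv2.resize(cv2.cvtColor(d_["pixels"],cv2.COLOR_RGB2BGR)[110:260,240:440],(800,600),interpolation=cv2.INTER_CUBIC))
E
```

```text
now 19.33 [0.5405, -0.2044, 0.1095] [-0.3804, -0.7895, -0.1941] [-0.7986, 0.3246, -0.5611, 0.5102, 0.6495, 0.6702] width 0.445
```

View pics/side7c.png

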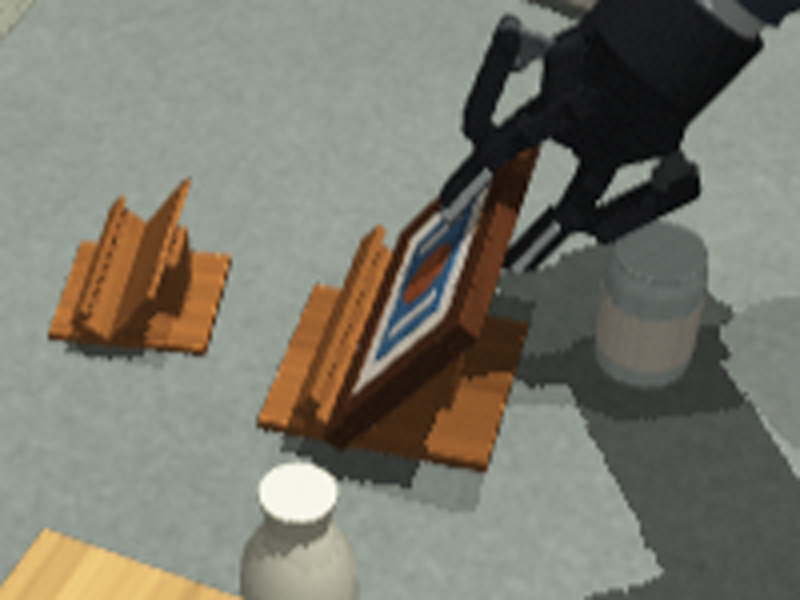

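The frame stands released behind the lip, with its lower corner at crop (340,435) and its back on the rest. Both fingers are off it at (465,190) and (530,250). Retreat along the tool axis.

Call:
step_arm:
  series:
    - [[0,0,0],[0,0,-0.015],0.038]
    - [[0,0,0],[0,0,-0.03],0.038]
    - [[0,0,0],[0,0,-0.05],0.038]
    - [[0,0,0],[0,0,-0.08],0.038]
    - [[0,0,0],[0,0,-0.11],0.038]
    - [[0,0,0],[0,0,-0.15],0.038]
    - [[0,0,0],[0,0,-0.15],0.038]

```text
clock: 19.97
tcp_pos: [0.4607, -0.2565, 0.2327]
eef_rot: [[-0.227, 0.814, 0.534], [0.947, 0.057, 0.317], [0.228, 0.578, -0.784]]
force: [0.8, -1.5, 0.8]
width: 0.445
grip_force: 0.0
```

```bash
python3 - <<'E'
from h import *
from plan import now
now()
E=R.from_euler('z',4.1,degrees=True).as_matrix()
for n in("top","side"):
    d=cam(n);P=pts(d);L=(P-[.5939,-.1903,0])@E
    # coords: slope up s, normal n
    s=L[...,0]*-.574+(L[...,2]-.022)*.819;k=L[...,0]*.819+(L[...,2]-.022)*.574
    m=(s>.012)&(s<.14)&(abs(k-.014)<.008)&(abs(L[...,1])<.12)
    q=np.c_[L[...,1][m],s[m],k[m]]
    nn,l,st,_=cv2.connectedComponentsWithStats(m.astype(np.uint8));m=l==1+np.argmax(st[1:,4]);q=np.c_[L[...,1][m],s[m],k[m]]
    A=np.c_[q[:,:2],np.ones(len(q))];c=np.linalg.lstsq(A,q[:,2],rcond=None)[0]
    b=cv2.minAreaRect((q[:,:2]*1000).astype(np.float32))
    print(n,len(q),"y,s ext",np.percentile(q[:,:2],[.5,99.5],axis=0).round(4).tolist(),"rect",*[np.round(t,1) for t in b],"k mean",q[:,2].mean().round(4),"slopes deg",np.degrees(c[:2]).round(2))
E
```

```text
now 19.97 [0.4607, -0.2565, 0.2327] [0.8051, -1.5485, 0.7879] [-1.0006, 0.1839, -0.3799, 0.9791, 0.6696, 0.4201] width 0.445
top 2543 y,s ext [[-0.0928, 0.0128], [0.0855, 0.1237]] rect [-4.  68.9] [179.8 113.7] 0.0 k mean 0.0126 slopes deg [-0.07 -0.72]
side 1403 y,s ext [[-0.092, 0.013], [0.0887, 0.123]] rect [-2.3 67.9] [111.2 184.1] 90.0 k mean 0.0123 slopes deg [-0.27 -0.82]
```

The frame is flush on the rest: lean within 1°, about 3 mm off centre, top edge at about 122 mm up the slope (120 expected). Handing in.

```bash
python3 -c "
from plant import r
print(r.close_job())"
```

```text
the job is handed in; nothing more can be done
None
```

The wooden framed print stands on the larger easel, picture outward, about 3 mm off centre and within 1° of the rest's lean by camera; the job is handed in, but no verdict was returned.

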